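Pack the coin tubes into the transport rack

TASK

Pack up the stand: move every wooden presentation case that lies on the rack flat into the low empty tray, and lay every coin tube lengthways in a rack groove of its own, resting down in both combs, letting it settle there before you let go (never drop one from above). With everything loaded, turn the crank clockwise by its post through a good full turn, right up to its stop, so that the keeper bar slides over the tube ends, and only then throw the lock lever fully over. Leave the other stock where it is.

Things in the scene. Friction and masses are not known exactly. Their poses are not given: they have to be found in the camera images.
- rack: fixed rack on a board 100 (x) by 300 (y) by 12 mm: two aluminium V-notch combs, 8 mm thick, at x = -26 and +26 mm (44 mm clear between), make four 90 degree V grooves along x, 72 mm apart in y. Comb tops 53 mm, V bottoms 31 mm above the table. Origin under the board's centre, z up. A seated tube rests with its barrel in both combs, caps outside them; any tube, any groove, either way round
- groove0 (a point): where the centre of a tube comes when seated in groove 0 (0 is at the rack's -y end, 3 at its +y end), 55 mm above the table; its axes are the rack's, x along the groove
- groove1 (a point): where the centre of a tube comes when seated in groove 1 (0 is at the rack's -y end, 3 at its +y end), 55 mm above the table; its axes are the rack's, x along the groove
- groove2 (a point): where the centre of a tube comes when seated in groove 2 (0 is at the rack's -y end, 3 at its +y end), 55 mm above the table; its axes are the rack's, x along the groove
- groove3 (a point): where the centre of a tube comes when seated in groove 3 (0 is at the rack's -y end, 3 at its +y end), 55 mm above the table; its axes are the rack's, x along the groove
- tube0: coin tube lying on the table: clear round barrel full of silver coins, 34 mm in diameter, 70 mm long between two white eight-sided caps (37 mm across the flats, 10 mm thick); 90 mm long in all, about 0.22 kg. Origin at its centre, x along its length. It may be absent
- tube1: coin tube lying on the table: clear round barrel full of silver coins, 34 mm in diameter, 70 mm long between two white eight-sided caps (37 mm across the flats, 10 mm thick); 90 mm long in all, about 0.22 kg. Origin at its centre, x along its length. It may be absent
- tube2: coin tube lying on the table: clear round barrel full of silver coins, 34 mm in diameter, 70 mm long between two white eight-sided caps (37 mm across the flats, 10 mm thick); 90 mm long in all, about 0.22 kg. Origin at its centre, x along its length. It may be absent
- tube3: coin tube lying on the table: clear round barrel full of silver coins, 34 mm in diameter, 70 mm long between two white eight-sided caps (37 mm across the flats, 10 mm thick); 90 mm long in all, about 0.22 kg. Origin at its centre, x along its length. It may be absent
- case0: dark wooden presentation case, 80 mm (x) by 60 mm (y) by 36 mm high, about 0.13 kg, closed; origin at the centre of its underside, z up. It starts lying across a groove of the rack (underside 53 mm above the table), its x roughly along the groove. It may be absent
- case1: dark wooden presentation case, 80 mm (x) by 60 mm (y) by 36 mm high, about 0.13 kg, closed; origin at the centre of its underside, z up. It starts lying across a groove of the rack (underside 53 mm above the table), its x roughly along the groove. It may be absent
- tray_floor (a point): centre of the inner floor of the fixed low navy tray, empty at the start, left of the rack: 220 mm (x) by 150 mm (y) outside, 5 mm walls 16 mm high, 5 mm floor; room for two cases side by side with their 60 mm sides along its x. This point is 5 mm above the table, its axes are the tray's
- crank (a joint): crank angle in rad, growing clockwise seen from above. Starts between 0 and 0.45; a stop at 6.9 ends its travel. Light friction (about 2 N at the post), stays where left. It drives the keeper by 5 mm per rad
- crank_post (a point): black upright pin, 16 mm in diameter, 61 to 105 mm above the table, on the crank disc (110 mm in diameter, top at 60 mm, on the grey gearbox at the rack's +y end), 42 mm off the vertical axis at rack x = -5, y = +225 mm. This point: on the pin's axis, 86 mm up. The pin turns with the disc but slips round in a light grip. At crank 0 it is on the rack's -x side of the axis
- keeper (a joint): keeper bar travel in m: 0 open (clear of the tubes on the rack's +x side), about 0.0345 closed over the caps. The keeper is a steel strip 32 mm wide (x), 322 mm long (y), underside 80 mm and top 85 mm above the table; when open its inner edge is at rack x = +60 mm
- lever (a joint): lock lever angle in rad: 0 leaning towards the rack's -x (unlocked, the start), 1.0 leaning fully to +x (locked); stays where it is left, very light (about 1 N at the ball)
- lever_tip (a point): centre of the black ball (26 mm in diameter) on the lock lever, 80 mm from its hinge (hinge along the rack's y, 22 mm above the table), at the rack's -y end; about 92 mm above the table at either end of its swing and 102 mm halfway. It swings about 77 mm in the rack's +x
- loupe: bystander: black jeweller's loupe standing, 32 mm in diameter, 32 mm high; origin under its centre
- capsules: bystander: short clear stack of coin capsules, 42 mm in diameter, 30 mm high
- ringbox: bystander: open red display case, 70 by 70 mm, its lid standing to 75 mm
- capsule_stack: bystander: larger stack of coin capsules, 48 mm in diameter, 36 mm high
Things that resemble listed ones, but are neither listed nor needed, are in the scene too. Leave any turquoise look-alike of the tube0 alone.

How it is judged:
On the way, in this order (a step that is already met when the one before it is completed fails the run):
1. every case lies in the tray and every tube rests released in a groove, the crank not yet wound (((x of tube0 in the frame of groove0 between -0.009 and 0.009 m and y of tube0 in the frame of groove0 between -0.005 and 0.005 m and z of tube0 in the frame of groove0 between -0.004 and 0.004 m) or (x of tube0 in the frame of groove1 between -0.009 and 0.009 m and y of tube0 in the frame of groove1 between -0.005 and 0.005 m and z of tube0 in the frame of groove1 between -0.004 and 0.004 m) or (x of tube0 in the frame of groove2 between -0.009 and 0.009 m and y of tube0 in the frame of groove2 between -0.005 and 0.005 m and z of tube0 in the frame of groove2 between -0.004 and 0.004 m) or (x of tube0 in the frame of groove3 between -0.009 and 0.009 m and y of tube0 in the frame of groove3 between -0.005 and 0.005 m and z of tube0 in the frame of groove3 between -0.004 and 0.004 m)) and angle between the x axis of each of tube0, tube1, tube2, tube3 and the x axis of rack, either way round below 0.1 rad and contact force between each of tube0, tube1, tube2, tube3, case0, case1 and the fingers below 0.1 N and linear speed of each of tube0, tube1, tube2, tube3, case0, case1 below 0.03 m/s and ((x of tube1 in the frame of groove0 between -0.009 and 0.009 m and y of tube1 in the frame of groove0 between -0.005 and 0.005 m and z of tube1 in the frame of groove0 between -0.004 and 0.004 m) or (x of tube1 in the frame of groove1 between -0.009 and 0.009 m and y of tube1 in the frame of groove1 between -0.005 and 0.005 m and z of tube1 in the frame of groove1 between -0.004 and 0.004 m) or (x of tube1 in the frame of groove2 between -0.009 and 0.009 m and y of tube1 in the frame of groove2 between -0.005 and 0.005 m and z of tube1 in the frame of groove2 between -0.004 and 0.004 m) or (x of tube1 in the frame of groove3 between -0.009 and 0.009 m and y of tube1 in the frame of groove3 between -0.005 and 0.005 m and z of tube1 in the frame of groove3 between -0.004 and 0.004 m)) and ((x of tube2 in the frame of groove0 between -0.009 and 0.009 m and y of tube2 in the frame of groove0 between -0.005 and 0.005 m and z of tube2 in the frame of groove0 between -0.004 and 0.004 m) or (x of tube2 in the frame of groove1 between -0.009 and 0.009 m and y of tube2 in the frame of groove1 between -0.005 and 0.005 m and z of tube2 in the frame of groove1 between -0.004 and 0.004 m) or (x of tube2 in the frame of groove2 between -0.009 and 0.009 m and y of tube2 in the frame of groove2 between -0.005 and 0.005 m and z of tube2 in the frame of groove2 between -0.004 and 0.004 m) or (x of tube2 in the frame of groove3 between -0.009 and 0.009 m and y of tube2 in the frame of groove3 between -0.005 and 0.005 m and z of tube2 in the frame of groove3 between -0.004 and 0.004 m)) and ((x of tube3 in the frame of groove0 between -0.009 and 0.009 m and y of tube3 in the frame of groove0 between -0.005 and 0.005 m and z of tube3 in the frame of groove0 between -0.004 and 0.004 m) or (x of tube3 in the frame of groove1 between -0.009 and 0.009 m and y of tube3 in the frame of groove1 between -0.005 and 0.005 m and z of tube3 in the frame of groove1 between -0.004 and 0.004 m) or (x of tube3 in the frame of groove2 between -0.009 and 0.009 m and y of tube3 in the frame of groove2 between -0.005 and 0.005 m and z of tube3 in the frame of groove2 between -0.004 and 0.004 m) or (x of tube3 in the frame of groove3 between -0.009 and 0.009 m and y of tube3 in the frame of groove3 between -0.005 and 0.005 m and z of tube3 in the frame of groove3 between -0.004 and 0.004 m)) and x of case0 in the frame of tray_floor between -0.1 and 0.1 m and y of case0 in the frame of tray_floor between -0.07 and 0.07 m and z of each of case0, case1 in the frame of tray_floor below 0.006 m and angle between each of case0, case1's own z axis and vertical below 0.12 rad and x of case1 in the frame of tray_floor between -0.1 and 0.1 m and y of case1 in the frame of tray_floor between -0.07 and 0.07 m and value of joint crank below 1 rad), for 0.2 s.
2. the crank is turned a full turn to its stop, keeper closed, before the lever is thrown (value of joint crank above 6.75 rad and value of joint keeper above 0.032 m), for 0.2 s.
3. the lock lever is thrown over (value of joint lever above 0.85 rad), for 0.2 s.
At the end, for the whole second after the job is handed in: Tubes at rest, released, in grooves (centre within 9 mm along, 5 mm across, 4 mm in height, 0.1 rad of the groove point); cases flat on the tray floor, released; crank beyond 6.75 rad, keeper beyond 32 mm, lever beyond 0.85 rad (all of step 2 and ((x of tube0 in the frame of groove0 between -0.009 and 0.009 m and y of tube0 in the frame of groove0 between -0.005 and 0.005 m and z of tube0 in the frame of groove0 between -0.004 and 0.004 m) or (x of tube0 in the frame of groove1 between -0.009 and 0.009 m and y of tube0 in the frame of groove1 between -0.005 and 0.005 m and z of tube0 in the frame of groove1 between -0.004 and 0.004 m) or (x of tube0 in the frame of groove2 between -0.009 and 0.009 m and y of tube0 in the frame of groove2 between -0.005 and 0.005 m and z of tube0 in the frame of groove2 between -0.004 and 0.004 m) or (x of tube0 in the frame of groove3 between -0.009 and 0.009 m and y of tube0 in the frame of groove3 between -0.005 and 0.005 m and z of tube0 in the frame of groove3 between -0.004 and 0.004 m)) and angle between the x axis of each of tube0, tube1, tube2, tube3 and the x axis of rack, either way round below 0.1 rad and contact force between each of tube0, tube1, tube2, tube3, case0, case1 and the fingers below 0.1 N and linear speed of each of tube0, tube1, tube2, tube3, case0, case1 below 0.03 m/s and ((x of tube1 in the frame of groove0 between -0.009 and 0.009 m and y of tube1 in the frame of groove0 between -0.005 and 0.005 m and z of tube1 in the frame of groove0 between -0.004 and 0.004 m) or (x of tube1 in the frame of groove1 between -0.009 and 0.009 m and y of tube1 in the frame of groove1 between -0.005 and 0.005 m and z of tube1 in the frame of groove1 between -0.004 and 0.004 m) or (x of tube1 in the frame of groove2 between -0.009 and 0.009 m and y of tube1 in the frame of groove2 between -0.005 and 0.005 m and z of tube1 in the frame of groove2 between -0.004 and 0.004 m) or (x of tube1 in the frame of groove3 between -0.009 and 0.009 m and y of tube1 in the frame of groove3 between -0.005 and 0.005 m and z of tube1 in the frame of groove3 between -0.004 and 0.004 m)) and ((x of tube2 in the frame of groove0 between -0.009 and 0.009 m and y of tube2 in the frame of groove0 between -0.005 and 0.005 m and z of tube2 in the frame of groove0 between -0.004 and 0.004 m) or (x of tube2 in the frame of groove1 between -0.009 and 0.009 m and y of tube2 in the frame of groove1 between -0.005 and 0.005 m and z of tube2 in the frame of groove1 between -0.004 and 0.004 m) or (x of tube2 in the frame of groove2 between -0.009 and 0.009 m and y of tube2 in the frame of groove2 between -0.005 and 0.005 m and z of tube2 in the frame of groove2 between -0.004 and 0.004 m) or (x of tube2 in the frame of groove3 between -0.009 and 0.009 m and y of tube2 in the frame of groove3 between -0.005 and 0.005 m and z of tube2 in the frame of groove3 between -0.004 and 0.004 m)) and ((x of tube3 in the frame of groove0 between -0.009 and 0.009 m and y of tube3 in the frame of groove0 between -0.005 and 0.005 m and z of tube3 in the frame of groove0 between -0.004 and 0.004 m) or (x of tube3 in the frame of groove1 between -0.009 and 0.009 m and y of tube3 in the frame of groove1 between -0.005 and 0.005 m and z of tube3 in the frame of groove1 between -0.004 and 0.004 m) or (x of tube3 in the frame of groove2 between -0.009 and 0.009 m and y of tube3 in the frame of groove2 between -0.005 and 0.005 m and z of tube3 in the frame of groove2 between -0.004 and 0.004 m) or (x of tube3 in the frame of groove3 between -0.009 and 0.009 m and y of tube3 in the frame of groove3 between -0.005 and 0.005 m and z of tube3 in the frame of groove3 between -0.004 and 0.004 m)) and x of case0 in the frame of tray_floor between -0.1 and 0.1 m and y of case0 in the frame of tray_floor between -0.07 and 0.07 m and z of each of case0, case1 in the frame of tray_floor below 0.006 m and angle between each of case0, case1's own z axis and vertical below 0.12 rad and x of case1 in the frame of tray_floor between -0.1 and 0.1 m and y of case1 in the frame of tray_floor between -0.07 and 0.07 m and value of joint lever above 0.85 rad); the robot touches nothing.
It fails at once if a tube is let go more than about 35 mm above its seat ((height (world z) of tube0 above 0.09 m and contact force between tube0 and the fingers below 0.02 N) or (height (world z) of tube1 above 0.09 m and contact force between tube1 and the fingers below 0.02 N) or (height (world z) of tube2 above 0.09 m and contact force between tube2 and the fingers below 0.02 N) or (height (world z) of tube3 above 0.09 m and contact force between tube3 and the fingers below 0.02 N)).
It fails at once if another piece of stock is shifted by more than 50 mm (distance of any of loupe, capsules, ringbox, capsule_stack from where it was at the start of the episode above 0.05 m).
Of tube0, tube1, tube2, tube3 only 3 to 4 are there at a start; the rules pass over those that are not, and their reading is None.
Of case0, case1 only 1 to 2 are there at a start; the rules pass over those that are not, and their reading is None.
At some moment in a run one of tube0, tube1, tube2, tube3 may be knocked a few centimetres aside while the robot is not near it.
It also fails if it takes over 210 s, if anything falls off the work surface, if the arm or the gripper's body presses on something with over 40 N, if the wrist force passes 120 N, or if a joint passes its speed limit or range.

ROBOT

A 7-joint arm with a two-finger parallel gripper is mounted at the origin on the work surface. World frame = base frame: x ahead of the robot, y to its left, z up, the work surface at z = 0. Lengths are in m, angles in rad, forces in N, time in s.
With the tool pointing down it reaches from about 0.35 to 0.9 m from the base axis. Payload 8.1 kg.
Tool frame: the origin (TCP) lies midway between the tips of the shut fingers; the grasp point (between the pads) lies 19 mm behind it; z points along the fingers, x is the direction in which the jaws open and shut, and the axes are right-handed (so a half turn about z gives the same grasp; the last joint's range is limited). The gripper opens to 92 mm and grips with 3 to 60 N. Pads are 19 mm wide; open, the fingers measure 130 mm over their backs; the gripper's body (75 mm by 190 mm) begins 47 mm behind the grasp point.
Start: joints at [-1.373, 0.434, 0.025, 1.573, -0.012, 1.134, -0.075], TCP at [0.185, 0.597, 0.227] pointing down, gripper open.
Joint ranges: [-2.62, 2.62], [-0.44, 2.09], [-1.27, 1.32], [0.08, 2.57], [-1.32, 4.46], [0.12, 2], [-2.74, 2.74]. Speed limits (rad/s): [2.22, 2.22, 3.01, 3.01, 3.14, 3.14, 3.14].

INTERFACE

Orientations are given as a rotation vector (axis times angle).
In Python, from cell import arm gives the robot as it stands. The module is installed in compiled form; this text tells all that it offers.
- The arm moves only by the tool play_rows, never from a script. Its argument "motion" is a list of rows, each a list of 7 numbers: the gripper's target within -1 to 1 (fully open at 1, half-way at 0, shut at -1), then the shift along the tool's x, y, z in mm, then the turn, a rotation vector about the tool's x, y, z in rad. In form: [[claw, tx, ty, tz, ax, ay, az], ...]. A call has 1 to 10 rows; each row is the pose to reach, as a shift and turn from the pose measured when the call began, along the tool's axes at that moment; what a row does not reach only later rows make up. A row lasts 1/10 s, in which the tool goes at most 50 mm and 8.59 degrees, less where a joint would pass 70% of its speed; a pose out of reach is approached as far as the arm can. A call with a gripper value outside its range is refused whole. The fingers move at their own pace and stop on an object; "force" is the grip in N (left out, the last holds). Time passes only in rows, so rows that repeat a pose let the fingers close. It gives the time, the measured TCP pose, the force and the opening at its end, in the units of the state.
- arm.observe(): the state, without advancing time (a new reading comes with each control period).
- arm.get_image(name): name is "scene" or "top"; returns a dict with "img" (420x560x3 uint8, blue, green, red), "depth" (420x560 float32, m along the optical axis (not along the pixel's ray), 0 where there is no reading), "K" (3x3 intrinsics, pixels), "rvec" (rotation vector, rad) and "tvec" (3), from world to camera coordinates, as OpenCV has them. Camera axes: x right, y down, z forward; pixel columns grow to the right and rows downward; lengths in m; the calibration is good to about 2 mm. A picture is of the moment at which its call begins.
- arm.sign_off(): hands the job in, once; it reports no verdict.
Trained networks look in a picture, given as the dict that the camera call returned (one of the last four; its "shot" number tells which), for a name from the list of things; names that differ only in an ending like _2 or _b are one class to them, and where a whole thing is asked for, a point or a joint stands for the part that bears it (a point fixed in the world has none). Each returns a list of dicts, best first, with "score" (0 to 1); they miss things now and then, are a little off and sometimes report something else, mostly with a low value. They report only what shows in the picture. A call takes as long as a camera call. They do not tell look-alikes from the thing itself.
- arm.look_for(picture, query): "box" ([left, top, width, height] as shares, 0 to 1, of the picture: columns of its width, rows of its height, round what is visible of it).
The state is a dict: "clock": time; "joints": joint angles; "dq": joint speeds; "joint_efforts": joint torques, N m; "position": TCP position; "ee_rot": TCP orientation; "force": force on the tool from outside, world axes, zero at the start; "ft_torque": the same for the moment, N m; "width": opening from 0.0 (shut) to 1.0 (fully open).
Only numpy, scipy, OpenCV 4.12 (cv2) and the standard library are available. Lean on these libraries where they do the work, as an engineer would, in place of code of your own. Each camera call takes 0.05 s, during which the arm holds its last target. There are 200 camera calls.

## Working session

There is one attempt and no reset: what is moved stays moved. The work goes in short steps, Python scripts to look and compute and a tool call to move; the robot and the scene stay as the last step left them, time stands still between calls to the robot, and variables do not carry over. Pictures are saved under pics/ and viewed, on a budget of 14 in all, crops included, one or two more only if the job needs it, and the job is handed in when it is done.

Besides the shell and the picture viewer there is one more tool, called after "Request:" as a command line: name --pt "numbers of a row" for each row, then --argument value for the rest. play_rows: Moves the arm, as the interface text tells. Its arguments: {"type":"object","properties":{"motion":{"type":"array"},"force":{"type":"number"}},"required":["motion"]}

```bash
mkdir -p pics; cat > h.py <<'E'
import numpy as np, cv2
from scipy.spatial.transform import Rotation as R
from cell import arm
def cam(n):
    p=arm.get_image(n); return p
def world(p):
    d=p["depth"].astype(float); h,w=d.shape; u,v=np.meshgrid(np.arange(w),np.arange(h))
    K=p["K"]; pc=np.stack([(u-K[0,2])/K[0,0]*d,(v-K[1,2])/K[1,1]*d,d],-1)
    Rm=cv2.Rodrigues(np.array(p["rvec"],float))[0]; t=np.array(p["tvec"],float).ravel()
    W=(pc-t)@Rm; W[d==0]=np.nan; return W
def proj(p,X):
    return cv2.projectPoints(np.array(X,float).reshape(-1,1,3),np.array(p["rvec"],float),np.array(p["tvec"],float),p["K"].astype(float),None)[0].reshape(-1,2)
E
python3 - <<'E'
from h import *
s=arm.observe(); print({k:np.round(v,3) for k,v in s.items()})
print(R.from_rotvec(s["ee_rot"]).as_matrix().round(2))
for n in("top","scene"):
    p=cam(n); cv2.imwrite(f"pics/{n}0.png",p["img"]); W=world(p); np.save(n+"W.npy",W)
    print(n,np.round(-cv2.Rodrigues(np.array(p["rvec"],float))[0].T@np.array(p["tvec"],float).ravel(),3))
    for q in ["tube0","case0","rack","tray_floor","crank_post","lever_tip","keeper","loupe","capsules","ringbox","capsule_stack"]:
        for r in arm.look_for(p,q)[:7]:
            if r["score"]<.25: continue
            b=np.array(r["box"])*[560,420,560,420]; c=b[:2]+b[2:]/2
            print(q,round(r["score"],2),b.round().astype(int),W[int(c[1]),int(c[0])].round(3))
E
```

```text
{'clock': np.float64(0.0), 'joints': array([-1.373,  0.435,  0.025,  1.574, -0.012,  1.134, -0.075]), 'dq': array([ 0.   , -0.   ,  0.001, -0.   ,  0.001, -0.001,  0.001]), 'joint_efforts': array([-1.0000e-03, -6.6787e+01,  9.8400e-01, -3.1446e+01, -6.1000e-02,
        4.3000e-02,  0.0000e+00]), 'position': array([0.185, 0.596, 0.226]), 'ee_rot': array([ 2.528e+00,  1.863e+00, -2.000e-03]), 'force': array([-0.488,  0.385,  0.167]), 'ft_torque': array([ 0.017,  0.025, -0.027]), 'width': np.float64(0.999)}
[[ 0.3   0.96 -0.  ]
 [ 0.96 -0.3  -0.  ]
 [-0.    0.   -1.  ]]
top [0.312 0.003 1.117]
tube0 0.96 [342 266  15  41] [ 0.286 -0.175  0.039]
tube0 0.79 [267 208  25  36] [ 0.431 -0.013  0.033]
tube0 0.78 [411 254  38  34] [ 0.32  -0.368  0.036]
tube0 0.63 [102 186  83 103] [0.412 0.319 0.002]
tube0 0.62 [394 119  20  35] [ 0.648 -0.326  0.036]
tube0 0.61 [212 214  30  41] [0.415 0.11  0.038]
tube0 0.55 [311 209  25  42] [ 0.419 -0.118  0.036]
case0 0.84 [271 149  31  33] [ 0.563 -0.031  0.094]
rack 0.61 [182 120 213  88] [ 0.569 -0.036  0.088]
tray_floor 0.72 [103 186  79 102] [0.414 
[... 925 characters left out ...]
0.237  0.024]
case0 0.78 [228 200  43  33] [ 0.584 -0.006  0.09 ]
rack 0.67 [229 152  11  23] [ 0.496 -0.258  0.076]
tray_floor 0.9 [330 258 126  85] [0.414 0.323 0.005]
tray_floor 0.25 [192 179  53  99] [ 0.664 -0.011  0.086]
crank_post 0.59 [259 250  51  37] [0.593 0.164 0.067]
lever_tip 0.4 [233 154   8  14] [ 0.491 -0.253  0.087]
keeper 0.86 [192 177  53 100] [ 0.663 -0.014  0.086]
keeper 0.63 [182 142  33  25] [ 0.535 -0.445  0.024]
keeper 0.42 [258 249  45  42] [0.601 0.162 0.067]
loupe 0.59 [237 154   4   8] [ 0.483 -0.249  0.094]
loupe 0.54 [297 327  18  20] [0.635 0.309 0.03 ]
ringbox 0.76 [183 142  28  28] [ 0.545 -0.436  0.028]
ringbox 0.38 [254 160  29  23] [ 0.392 -0.238  0.022]
```

```bash
python3 - <<'E'
import cv2
a=cv2.imread("pics/top0.png"); b=cv2.imread("pics/scene0.png")
cv2.imwrite("pics/top0c.png",cv2.resize(a[100:310,90:480],None,fx=2.05,fy=2.05,interpolation=cv2.INTER_CUBIC))
cv2.imwrite("pics/scene0c.png",cv2.resize(b[120:360,130:470],None,fx=2.3,fy=2.3,interpolation=cv2.INTER_CUBIC))
E
```

```text
(no output)
```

View pics/top0c.png

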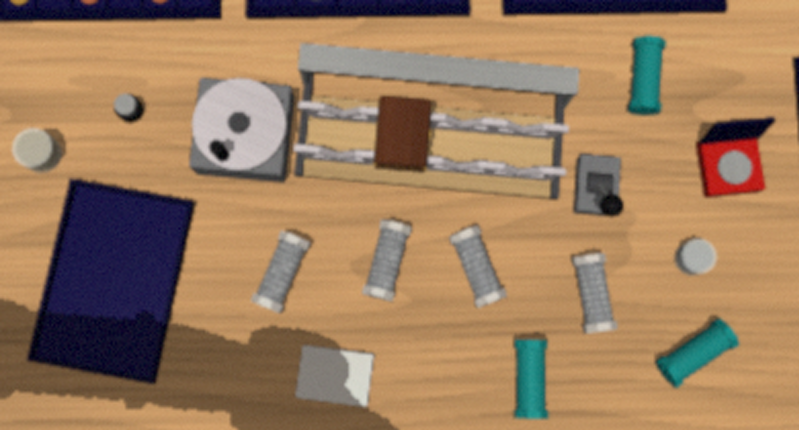

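View pics/scene0c.png

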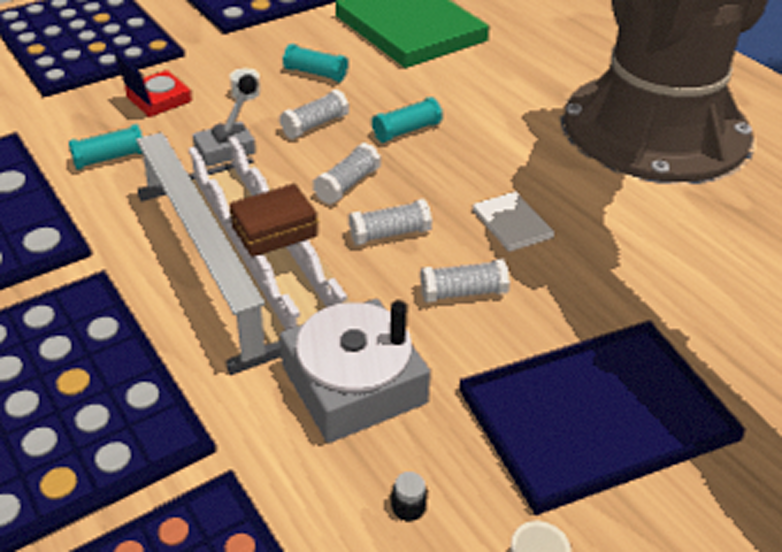

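One case (crop top 404,132) and four silver tubes (crop top 282,270; 388,260; 477,265; 593,292). The look-alikes are the three turquoise tubes (647,75; 530,378; 697,352), so I leave those alone. Next I measure poses from the depth.

```bash
cat > m.py <<'E'
from h import *
def fit(P): # rect of xy points
    (c,s,a)=cv2.minAreaRect((P[:,:2]*1000).astype(np.float32)); 
    if s[0]<s[1]: s=s[::-1]; a+=90
    a=(a+90)%180-90
    return np.round([*c,*s,a],1)
def cloud(names=("top","scene")):
    out=[];col=[]
    for n in names:
        p=cam(n);W=world(p);out.append(W.reshape(-1,3));col.append(p["img"].reshape(-1,3))
    P=np.concatenate(out);C=np.concatenate(col);m=~np.isnan(P[:,0]);return P[m],C[m]
def near(P,c,r): return np.hypot(P[:,0]-c[0],P[:,1]-c[1])<r
E
python3 - <<'E'
from m import *
for nm in (("top",),("scene",)):
    P,C=cloud(nm); z=P[:,2]; print(nm, "table z", np.median(z[near(P,(.4,-.05),.3)&(abs(z)<.01)]).round(4))
    for c in [(.417,.11),(.43,-.012),(.42,-.118),(.39,-.24)]:
        m=near(P,c,.065)&(z>.008)&(z<.06); Q=P[m]
        xy=Q[:,:2]*1000; ctr=xy.mean(0); w,v=np.linalg.eigh(np.cov((xy-ctr).T)); ax=v[:,1]
        print("tube",fit(Q),"zmax",np.percentile(Q[:,2],98).round(3),"pca",ctr.round(1),np.degrees(np.arctan2(ax[1],ax[0])).round(1))
    m=near(P,(.565,-.033),.075)&(z>.082)&(z<.1); print("case",fit(P[m]),np.median(z[m]))
    m=near(P,(.635,-.07),.2)&(z>.077)&(z<.092)&(P[:,0]>.612); print("keeper",fit(P[m]),np.median(z[m]))
    m=near(P,(.59,.16),.075)&(z>.053)&(z<.066); 
    c,r=cv2.minEnclosingCircle((P[m][:,:2]*1000).astype(np.float32)); print("disc",np.round(c,1),round(r,1))
    m=near(P,(.58,.17),.08)&(z>.085); print("post",np.round(np.median(P[m],0),4),m.sum(),z[m].max())
    m=near(P,(.485,-.258),.04)&(z>.08); print("ball",np.round(np.mean(P[m],0),4),np.round(np.percentile(P[m],[2,98],axis=0),3))
    m=near(P,(.413,.32),.17)&(z>.011)&(z<.03)&(C.max(1)<140)&(P[:,1]>.2);print("tray",fit(P[m]))
    m=near(P,(.56,-.04),.18)&(z>.049)&(z<.056)&(P[:,0]<.625); print("combs",fit(P[m]))
E
```

```text
('top',) table z -0.0001
tube [417.9 114.1  89.9  37.1 -23.1] zmax 0.038 pca [417.4 112.7] 156.5
tube [429.5 -10.8  89.8  36.6 -15.5] zmax 0.039 pca [428.6 -10.9] 164.2
tube [ 420.1 -117.9   89.4   36.9   20.8] zmax 0.039 pca [ 419.4 -116.8] -159.5
tube [ 386.7 -254.5   89.5   37.3    7.1] zmax 0.039 pca [ 386.  -252.1] -173.3
case [584.3 -36.5 110.6  68.4  -5.6] 0.08803521316580137
keeper [642.3 -73.6 321.9  35.1  83.8] 0.08429325859844668
disc [579.5 151.8] 70.0
post [0.5496 0.176  0.1027] 49 0.10746989606057893
ball [ 0.4785 -0.26    0.1002] [[ 0.467 -0.272  0.092]
 [ 0.491 -0.25   0.106]]
tray [439.6 357.5 255.7 255.4 -11.7]
combs [569.6 -39.2 356.5  96.   87.1]
('scene',) table z 0.001
tube [422.2 119.2  91.5  36.2 -21.8] zmax 0.039 pca [426.3 123.3] 154.6
tube [432.8  -8.2  90.9  39.1 -15.8] zmax 0.039 pca [436.9  -1.1] 162.5
tube [ 422.7 -114.4   95.4   37.3   18.6] zmax 0.039 pca [ 428.6 -107.4] -164.3
tube [ 389.5 -252.    92.6   39.3    5.6] zmax 0.039 pca [ 393.3 -243.9] -176.6
case [586.8 -29.6 106.3  64.1  -7.9] 0.0894529029923941
keeper [634.2 -69.4 324.1  56.1  83.9] 0.08575131350389156
disc [596.9 149. ] 67.6
post [0.5566 0.1828 0.1014] 79 0.10761505397033014
ball [ 0.4851 -0.2539  0.0974] [[ 0.474 -0.264  0.082]
 [ 0.494 -0.247  0.107]]
tray [443.6 360.5 263.3 248.3 -10.9]
combs [568.  -44.2 340.1  92.8  86. ]
```

```bash
cat >> m.py <<'E'
def go(*wps, step=45, ang=8):
    """wps: (x,y,z mm, jaw yaw deg or None) world -> rows in tool axes from the present pose"""
    s=arm.observe(); p0=np.array(s["position"])*1000; R0=R.from_rotvec(s["ee_rot"]); M=R0.as_matrix()
    yaw=lambda M:np.degrees(np.arctan2(M[1,0],M[0,0]))
    p=p0.copy(); y=yaw(M); rows=[]
    print("at",p0.round(1),"yaw",y.round(1),"w",round(s["width"]*92,1),"t",round(float(s["clock"]),1),"F",np.round(s["force"],1))
    for x in wps:
        q=np.array(x[:3],float); yy=y if x[3] is None else y+(x[3]-y+90)%180-90
        n=max(1,int(np.ceil(max(np.linalg.norm(q-p)/step,abs(yy-y)/ang))))
        for k in range(1,n+1):
            pp=p+(q-p)*k/n; a=np.radians(y+(yy-y)*k/n); c,sn=np.cos(a),np.sin(a)
            T=np.array([[c,sn,0],[sn,-c,0],[0,0,-1.]])
            rows.append(np.r_[M.T@(pp-p0),(R0.inv()*R.from_matrix(T)).as_rotvec()])
        p,y=q,yy
    for i,r in enumerate(rows): print(i+1,[round(float(v),0) for v in r[:3]]+[round(float(v),3) for v in r[3:]])
E
python3 - <<'E'
from m import *
for n in("top","scene"):
    P,C=cloud((n,)); z=P[:,2]; C=C.astype(int)
    m=near(P,(.565,-.033),.08)&(z>.084)&(z<.094)&(C[:,2]>C[:,0]+15)&(C[:,2]<150); print("case",fit(P[m]),m.sum(),np.median(z[m]).round(4))
    m=near(P,(.587,.158),.07)&(z>.0575)&(z<.0625)&(C.min(1)>140); h=cv2.convexHull((P[m][:,:2]*1000).astype(np.float32)); print("disc",np.round(cv2.fitEllipse(h)[0],1),np.round(cv2.fitEllipse(h)[1],1))
    m=(P[:,1]>.2)&(P[:,1]<.45)&(P[:,0]>.26)&(P[:,0]<.56)&(z<.022)&(C.max(1)<110)&(C[:,0]>C[:,2]+15); print("tray",fit(P[m]),m.sum())
    m=near(P,(.567,-.066),.17)&(z>.049)&(z<.0545)&(P[:,0]<.612)&(C.min(1)>120); print("combs",fit(P[m]))
go((558,-32,150,84),(558,-32,58,84))
E
```

```text
case [580.4 -32.9 102.6  82.4  -6.5] 849 0.0884
disc [588.2 158.3] [107.4 107.6]
tray [414.1 313.2 214.8 148.7 -11.6] 5273
combs [568.7 -65.8 317.8  61.5  84. ]
case [584.4 -35.5  99.5  76.8  -6.2] 524 0.0896
disc [591.4 160.7] [108.  110.5]
tray [417.2 317.4 219.4 151.4 -11.2] 5797
combs [572.  -64.8 321.3  60.6  83.9]
at [185.2 596.9 226.8] yaw 72.8 w 92.0 t 1.4 F [-0.3 -0.2 -0.5]
1 [-29.0, 32.0, 5.0, 0.0, -0.0, -0.012]
2 [-58.0, 64.0, 9.0, 0.0, -0.0, -0.023]
3 [-87.0, 96.0, 14.0, 0.0, -0.0, -0.035]
4 [-115.0, 128.0, 18.0, 0.0, -0.0, -0.046]
5 [-144.0, 160.0, 23.0, 0.0, -0.0, -0.058]
6 [-173.0, 191.0, 27.0, 0.0, -0.0, -0.069]
7 [-202.0, 223.0, 32.0, 0.0, -0.0, -0.081]
8 [-231.0, 255.0, 36.0, 0.0, -0.0, -0.092]
9 [-260.0, 287.0, 41.0, 0.0, -0.0, -0.104]
10 [-288.0, 319.0, 45.0, 0.0, -0.0, -0.115]
11 [-317.0, 351.0, 50.0, 0.0, -0.0, -0.127]
12 [-346.0, 383.0, 54.0, 0.0, -0.0, -0.139]
13 [-375.0, 415.0, 59.0, 0.0, -0.0, -0.15]
14 [-404.0, 447.0, 63.0, 0.0, -0.0, -0.162]
15 [-433.0, 479.0, 68.0, 0.0, -0.0, -0.173]
16 [-461.0, 511.0, 72.0, 0.0, -0.0, -0.185]
17 [-490.0, 542.0, 77.0, 0.0, -0.0, -0.196]
18 [-490.0, 542.0, 107.0, 0.0, -0.0, -0.196]
19 [-490.0, 542.0, 138.0, 0.0, -0.0, -0.196]
20 [-490.0, 542.0, 169.0, 0.0, -0.0, -0.196]
```

Request:
play_rows --pt "1 -29 32 5 0 0 -0.012" --pt "1 -58 64 9 0 0 -0.023" --pt "1 -87 96 14 0 0 -0.035" --pt "1 -115 128 18 0 0 -0.046" --pt "1 -144 160 23 0 0 -0.058" --pt "1 -173 191 27 0 0 -0.069" --pt "1 -202 223 32 0 0 -0.081" --pt "1 -231 255 36 0 0 -0.092" --pt "1 -260 287 41 0 0 -0.104" --pt "1 -288 319 45 0 0 -0.115" --force 15

```text
clock: 2.4
position: [0.4052, 0.2257, 0.1818]
ee_rot: [-2.417, -2.006, -0.001]
force: [1.2, 0.1, -0.2]
width: 1.0
```

```bash
python3 - <<'E'
from m import *
for n in("top","scene"):
    P,C=cloud((n,)); z=P[:,2]; C=C.astype(int)
    m=near(P,(.563,-.033),.07)&(P[:,0]<.612)&(z>.085)&(z<.094)&(C[:,2]>C[:,0]+15); print("case",fit(P[m]),m.sum(),np.median(z[m]).round(4))
go((563,-31,150,84),(563,-31,60,84))
E
```

```text
case [569.2 -30.9  78.9  59.8  -5.5] 806 0.0884
case [572.8 -27.6  79.   62.7  -4.7] 507 0.0896
at [407.2 221.7 181.6] yaw 78.9 w 91.9 t 2.5 F [ 0.2 -0.2  0.1]
1 [-31.0, 29.0, 5.0, 0.001, 0.002, -0.013]
2 [-62.0, 58.0, 9.0, 0.001, 0.002, -0.025]
3 [-93.0, 86.0, 14.0, 0.001, 0.002, -0.038]
4 [-125.0, 115.0, 18.0, 0.001, 0.002, -0.051]
5 [-156.0, 144.0, 23.0, 0.001, 0.002, -0.064]
6 [-187.0, 173.0, 28.0, 0.001, 0.002, -0.076]
7 [-218.0, 202.0, 32.0, 0.001, 0.002, -0.089]
8 [-218.0, 201.0, 77.0, 0.001, 0.002, -0.089]
9 [-218.0, 201.0, 122.0, 0.001, 0.002, -0.089]
```

Request:
play_rows --pt "1 -31 30 5 0 0 -0.013" --pt "1 -62 60 9 0 0 -0.026" --pt "1 -93 90 14 0 0 -0.039" --pt "1 -123 120 18 0 0 -0.052" --pt "1 -154 150 23 0 0 -0.065" --pt "1 -184 180 28 0 0 -0.08" --pt "1 -214 209 32 0 0 -0.1" --pt "1 -214 209 32 0 0 -0.105" --pt "1 -214 209 32 0 0 -0.105"

```text
clock: 3.4
position: [0.5712, -0.0289, 0.15]
ee_rot: [2.319, 2.117, -0.002]
force: [-0.5, -0.2, 0.8]
width: 0.999
```

```bash
python3 - <<'E'
from m import *
go((571,-29,60,85))
p=cam("top"); cv2.imwrite("pics/t1.png",cv2.resize(p["img"][100:240,190:400],None,fx=3,fy=3))
E
```

```text
at [571.2 -28.9 150. ] yaw 84.8 w 91.9 t 3.4 F [-0.5 -0.2  0.8]
1 [0.0, -0.0, 45.0, 0.001, 0.002, -0.002]
2 [0.0, -0.0, 90.0, 0.001, 0.002, -0.003]
```

View pics/t1.png

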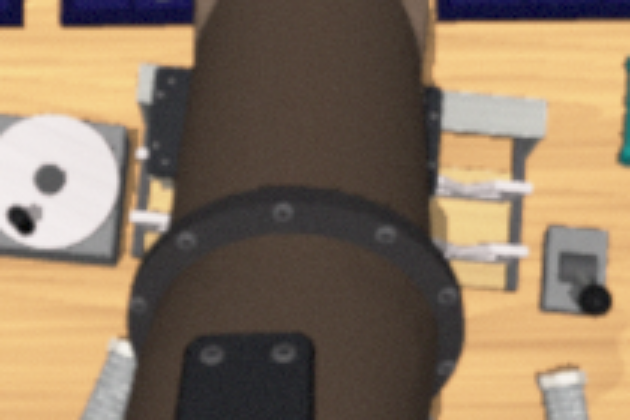

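The top view is hidden by the arm, as expected. Going down and gripping the case.

Request:
play_rows --pt "1 0 0 30 0 0 0" --pt "1 0 0 60 0 0 0" --pt "1 0 0 80 0 0 0" --pt "1 0 0 90 0 0 0" --pt "0 0 0 90 0 0 0" --pt "0 0 0 90 0 0 0" --pt "0 0 0 90 0 0 0" --pt "0 0 0 90 0 0 0" --pt "0 0 0 60 0 0 0" --pt "0 0 0 20 0 0 0"

```text
clock: 4.45
position: [0.5693, -0.0277, 0.1297]
ee_rot: [-2.317, -2.12, 0.006]
force: [1.3, 0.3, -0.9]
width: 0.652
```

```bash
python3 - <<'E'
from m import *
go((416,315,130,80),(416,315,30,80))
p=cam("scene"); cv2.imwrite("pics/s1.png",p["img"])
E
```

```text
at [569.3 -27.7 129.7] yaw 84.9 w 60.0 t 4.5 F [ 1.3  0.3 -0.9]
1 [36.0, -20.0, -0.0, -0.003, 0.002, 0.009]
2 [73.0, -41.0, -0.0, -0.003, 0.002, 0.019]
3 [109.0, -61.0, -0.0, -0.003, 0.002, 0.028]
4 [146.0, -81.0, -0.0, -0.003, 0.002, 0.038]
5 [182.0, -102.0, -0.0, -0.003, 0.002, 0.047]
6 [218.0, -122.0, -0.0, -0.003, 0.002, 0.057]
7 [255.0, -142.0, -0.0, -0.003, 0.002, 0.066]
8 [291.0, -163.0, -0.0, -0.003, 0.002, 0.076]
9 [328.0, -183.0, -0.0, -0.003, 0.002, 0.085]
10 [328.0, -183.0, 33.0, -0.003, 0.002, 0.085]
11 [328.0, -183.0, 66.0, -0.003, 0.002, 0.085]
12 [328.0, -183.0, 100.0, -0.003, 0.002, 0.085]
```

View pics/s1.png

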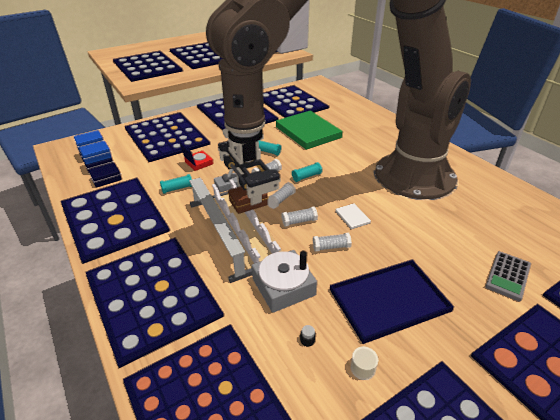

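Request:
play_rows --pt "0 36 -20 0 0 0 0.012" --pt "0 73 -41 0 0 0 0.024" --pt "0 109 -61 0 0 0 0.036" --pt "0 146 -81 0 0 0 0.048" --pt "0 182 -102 0 0 0 0.06" --pt "0 218 -122 0 0 0 0.072" --pt "0 255 -142 0 0 0 0.084" --pt "0 291 -163 0 0 0 0.096" --pt "0 328 -183 20 0 0 0.105" --pt "0 328 -183 50 0 0 0.105"

```text
clock: 5.5
position: [0.4189, 0.3231, 0.0871]
ee_rot: [2.418, 2.004, 0.017]
force: [0.3, 0.2, -2.5]
width: 0.652
```

```bash
python3 - <<'E'
from m import *
go((416,315,12,79))
E
```

```text
at [418.9 323.1  87.1] yaw 79.3 w 60.0 t 5.5 F [ 0.3  0.2 -2.5]
1 [-5.0, -1.0, 37.0, 0.008, -0.008, 0.003]
2 [-9.0, -2.0, 75.0, 0.008, -0.008, 0.006]
```

Request:
play_rows --pt "0 -7 -1 20 0.008 -0.008 0" --pt "0 -8 -2 45 0.008 -0.008 0" --pt "0 -8 -2 63 0.008 -0.008 0" --pt "0 -8 -2 71 0.008 -0.008 0" --pt "0 -8 -2 75 0.008 -0.008 0" --pt "0 -8 -2 75 0.008 -0.008 0" --pt "0.5 -8 -2 75 0.008 -0.008 0" --pt "0.5 -8 -2 75 0.008 -0.008 0" --pt "0.5 -8 -2 75 0.008 -0.008 0" --pt "0.5 -8 -2 55 0.008 -0.008 0"

```text
clock: 6.5
position: [0.4147, 0.315, 0.0305]
ee_rot: [2.418, 2.005, -0.006]
force: [-0.3, 0.5, -0.6]
width: 0.752
```

```bash
python3 - <<'E'
from m import *
go((420,315,120,68),(420,116,120,68))
E
```

```text
at [414.7 315.   30.5] yaw 79.3 w 69.2 t 6.5 F [-0.3  0.5 -0.6]
1 [0.0, 2.0, -45.0, -0.002, 0.003, 0.099]
2 [1.0, 5.0, -89.0, -0.002, 0.003, 0.198]
3 [-38.0, 12.0, -89.0, -0.002, 0.003, 0.198]
4 [-78.0, 20.0, -89.0, -0.002, 0.003, 0.198]
5 [-117.0, 27.0, -89.0, -0.002, 0.003, 0.198]
6 [-156.0, 34.0, -89.0, -0.002, 0.003, 0.198]
7 [-195.0, 42.0, -89.0, -0.002, 0.003, 0.198]
```

Request:
play_rows --pt "0.5 0 0 -45 0 0 0" --pt "0.5 0 2 -89 0 0 0.04" --pt "0.5 -38 11 -89 0 0 0.09" --pt "0.5 -78 20 -89 0 0 0.14" --pt "0.5 -117 27 -89 0 0 0.198" --pt "0.5 -156 34 -89 0 0 0.198" --pt "0.5 -195 42 -89 0 0 0.198" --pt "0.5 -195 42 -89 0 0 0.205" --pt "0.5 -195 42 -89 0 0 0.205"

```text
clock: 7.4
position: [0.4203, 0.1154, 0.1203]
ee_rot: [2.612, 1.744, -0.005]
force: [1.0, 0.6, -0.4]
width: 0.75
```

```bash
cat >> m.py <<'E'
TUBES=[(.419,.116),(.431,-.010),(.421,-.116),(.388,-.253)]
def tubes(n,cs=TUBES,r=.075):
    P,C=cloud((n,)); z=P[:,2]; C=C.astype(int)
    for c in cs:
        Q=P[near(P,c,r)&(z>.008)&(z<.05)&(C.max(1)-C.min(1)<60)&(C.min(1)>60)]
        if len(Q)>60: print(n,c,fit(Q),len(Q))
        else: print(n,c,"few",len(Q))
E
python3 - <<'E'
from m import *
tubes("scene"); P,C=cloud(("scene",)); z=P[:,2]
m=near(P,(.416,.315),.07)&(z>.03)&(z<.05); print("case",fit(P[m]),np.median(z[m]))
go((420,116,4,67.5))
E
```

```text
scene (0.419, 0.116) [422.5 117.9  89.3  35.9 -23.8] 515
scene (0.431, -0.01) [432.9  -6.7  92.1  36.5 -17.7] 452
scene (0.421, -0.116) [ 422.8 -116.2   95.8   38.8   20. ] 368
scene (0.388, -0.253) [ 390.4 -251.4   90.3   40.1    8.5] 323
case [420.4 317.3  81.3  61.  -10.7] 0.041390876183674215
at [420.3 117.  120.2] yaw 67.7 w 69.0 t 7.5 F [-1.  -0.1  0. ]
1 [-0.0, 0.0, 39.0, -0.001, 0.003, 0.001]
2 [-0.0, 0.0, 77.0, -0.001, 0.003, 0.002]
3 [-1.0, 0.0, 116.0, -0.001, 0.003, 0.003]
```

Request:
play_rows --pt "0.5 0 0 40 0 0 0" --pt "0.5 0 0 80 0 0 0" --pt "0.5 0 0 105 0 0 0" --pt "0.5 0 0 116 0 0 0" --pt "0.5 0 0 116 0 0 0" --pt "-0.6 0 0 116 0 0 0" --pt "-0.6 0 0 116 0 0 0" --pt "-0.6 0 0 116 0 0 0" --pt "-0.6 0 0 116 0 0 0" --pt "-0.6 0 0 116 0 0 0" --force 20

```text
clock: 8.5
position: [0.4203, 0.1168, 0.0046]
ee_rot: [2.609, 1.749, -0.004]
force: [1.5, -0.6, 3.6]
width: 0.368
```

```bash
python3 - <<'E'
from m import *
O=np.array([570,-64.]); a=np.radians(-6.1); xr=np.array([np.cos(a),np.sin(a)]); yr=np.array([-np.sin(a),np.cos(a)])
for i,y in enumerate((-108,-36,36,108)): print(i,(O+y*yr).round(1))
print("axis",(O-5*xr+225*yr).round(1))
s=arm.observe(); g=O+108*yr
go((420,116,120,67.5),(*g,120,83.9),(*g,60,83.9))
E
```

```text
0 [ 558.5 -171.4]
1 [566.2 -99.8]
2 [573.8 -28.2]
3 [581.5  43.4]
axis [588.9 160.3]
at [420.3 116.8   4.6] yaw 67.7 w 33.9 t 8.5 F [ 1.5 -0.6  3.6]
1 [-0.0, -0.0, -38.0, -0.001, 0.002, 0.001]
2 [-1.0, -0.0, -77.0, -0.001, 0.002, 0.002]
3 [-1.0, -0.0, -115.0, -0.001, 0.002, 0.003]
4 [-3.0, 44.0, -115.0, -0.001, 0.002, -0.069]
5 [-4.0, 88.0, -115.0, -0.001, 0.002, -0.14]
6 [-5.0, 133.0, -115.0, -0.001, 0.002, -0.212]
7 [-7.0, 177.0, -115.0, -0.001, 0.002, -0.283]
8 [-7.0, 177.0, -85.0, -0.001, 0.002, -0.283]
9 [-7.0, 177.0, -55.0, -0.001, 0.002, -0.283]
```

Request:
play_rows --pt "-0.6 0 0 -30 0 0 0" --pt "-0.6 -1 0 -77 0 0 0" --pt "-0.6 -1 10 -115 0 0 0" --pt "-0.6 -3 50 -115 0 0 -0.069" --pt "-0.6 -4 90 -115 0 0 -0.14" --pt "-0.6 -5 133 -115 0 0 -0.212" --pt "-0.6 -7 177 -115 0 0 -0.283" --pt "-0.6 -7 177 -115 0 0 -0.283" --pt "-0.6 -7 177 -100 0 0 -0.283" --pt "-0.6 -7 177 -80 0 0 -0.283"

```text
clock: 9.5
position: [0.5819, 0.0429, 0.0846]
ee_rot: [2.337, 2.098, -0.002]
force: [-0.2, 0.4, -0.7]
width: 0.367
```

```bash
python3 - <<'E'
from m import *
go((581.5,43.4,41,83.9))
P,C=cloud(("scene",)); z=P[:,2]; C=C.astype(int)
m=near(P,(.5815,.0434),.055)&(z>.085)&(z<.125)&(C.min(1)>100); print(fit(P[m]),m.sum())
p=cam("scene"); cv2.imwrite("pics/s2.png",cv2.resize(p["img"][140:320,160:360],None,fx=3,fy=3))
E
```

```text
at [581.9  42.9  84.6] yaw 83.8 w 33.7 t 9.5 F [-0.2  0.4 -0.7]
1 [1.0, -0.0, 44.0, -0.0, 0.002, -0.001]
[604.1  51.9  67.   34.1 -30. ] 256
```

View pics/s2.png

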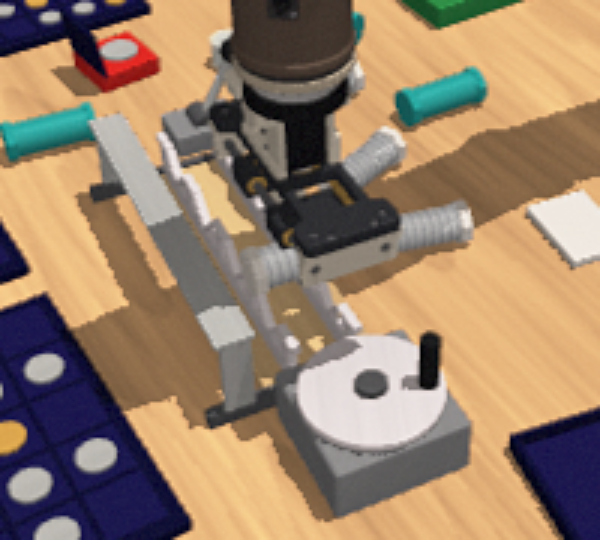

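The tube sits over the last groove (around 290,260), so I lower it slowly.

Request:
play_rows --pt "-0.6 0 0 15 0 0 0" --pt "-0.6 0 0 26 0 0 0" --pt "-0.6 0 0 33 0 0 0" --pt "-0.6 0 0 38 0 0 0" --pt "-0.6 0 0 41 0 0 0" --pt "-0.6 0 0 43 0 0 0" --pt "-0.6 0 0 43 0 0 0"

```text
clock: 10.3
position: [0.5795, 0.0433, 0.0409]
ee_rot: [-2.335, -2.098, 0.008]
force: [-4.9, 0.7, 13.6]
width: 0.362
```

```bash
python3 - <<'E'
from m import *
go((581.5,43.4,41,83.9))
E
```

```text
at [579.5  43.3  40.9] yaw 83.9 w 33.3 t 10.3 F [-4.9  0.7 13.6]
1 [0.0, 2.0, -0.0, -0.005, 0.002, -0.0]
```

Request:
play_rows --pt "-0.6 0 0 -1 0 0 0" --pt "-0.3 0 0 -1 0 0 0" --pt "0 0 0 -1 0 0 0" --pt "0.1 0 0 -1 0 0 0" --pt "0.1 0 0 -1 0 0 0" --pt "0.1 0 0 -30 0 0 0" --pt "0.1 0 0 -80 0 0 0" --pt "0.1 0 0 -90 0 0 0"

```text
clock: 11.1
position: [0.5827, 0.0433, 0.1356]
ee_rot: [2.336, 2.098, 0.001]
force: [1.0, -0.4, -0.0]
width: 0.554
```

```bash
python3 - <<'E'
from m import *
go((431,-9,110,74),(431,-9,4,74))
E
```

```text
at [582.7  43.3 135.6] yaw 83.9 w 51.0 t 11.1 F [ 1.  -0.4 -0. ]
1 [-17.0, -36.0, 6.0, 0.002, 0.001, 0.043]
2 [-34.0, -73.0, 13.0, 0.002, 0.0, 0.086]
3 [-51.0, -109.0, 19.0, 0.002, 0.0, 0.129]
4 [-68.0, -145.0, 25.0, 0.002, 0.0, 0.172]
5 [-68.0, -145.0, 61.0, 0.002, 0.0, 0.172]
6 [-68.0, -145.0, 96.0, 0.002, 0.0, 0.172]
7 [-68.0, -145.0, 131.0, 0.002, 0.0, 0.172]
```

Request:
play_rows --pt "0.5 -17 -36 6 0 0 0.043" --pt "0.5 -34 -73 13 0 0 0.086" --pt "0.5 -51 -109 19 0 0 0.129" --pt "0.5 -68 -145 25 0 0 0.172" --pt "0.5 -68 -145 25 0 0 0.172" --pt "0.5 -68 -145 25 0 0 0.172"

```text
clock: 11.7
position: [0.4309, -0.0089, 0.1104]
ee_rot: [2.508, 1.889, 0.002]
force: [1.1, 0.5, -0.1]
width: 0.75
```

```bash
cat >> m.py <<'E'
O=np.array([570,-64.]); A=np.radians(-6.1); XR=np.array([np.cos(A),np.sin(A)]); YR=np.array([-np.sin(A),np.cos(A)])
G=[O+y*YR for y in(-108,-36,36,108)]
def seated(i,names=("top","scene")):
    for n in names:
        P,C=cloud((n,)); d=P[:,:2]*1000-O; X=d@XR; Y=d@YR-(-108+72*i); z=P[:,2]*1000; C=C.astype(int)
        m=(abs(Y)<28)&(abs(X)<57)&(z>58)&(z<80)&(C.min(1)>90)
        if m.sum()<40: print(n,i,"few",m.sum()); continue
        print(n,"g",i,"n",m.sum(),"X 1/99%",np.percentile(X[m],[1,99]).round(1),"Y",np.percentile(Y[m],[2,98]).round(1),"z99",np.percentile(z[m],99).round(1), "yslope",np.round(np.polyfit(X[m],Y[m],1)[0],3))
E
python3 - <<'E'
from m import *
seated(3); tubes("scene")
p=cam("scene"); cv2.imwrite("pics/s3.png",cv2.resize(p["img"][140:320,160:360],None,fx=3,fy=3))
go((431,-9,4,73.5))
E
```

```text
top g 3 n 185 X 1/99% [ 9.8 40.7] Y [-18.2  14.9] z99 76.9 yslope -0.002
scene g 3 n 452 X 1/99% [-45.3  44. ] Y [-8.7 18.3] z99 75.2 yslope -0.017
scene (0.419, 0.116) few 0
scene (0.431, -0.01) [433.6  -6.9  90.2  38.1 -14.8] 451
scene (0.421, -0.116) [ 424.6 -115.7   93.    39.5   20.6] 366
scene (0.388, -0.253) [ 389.6 -250.9   93.3   38.3    7.3] 324
at [432.7  -8.4 110.5] yaw 74.0 w 68.9 t 11.9 F [ 0.1 -0.9 -0.3]
1 [-0.0, -1.0, 36.0, 0.003, -0.0, 0.003]
2 [-1.0, -1.0, 71.0, 0.003, -0.0, 0.006]
3 [-1.0, -2.0, 107.0, 0.003, -0.0, 0.01]
```

View pics/s3.png

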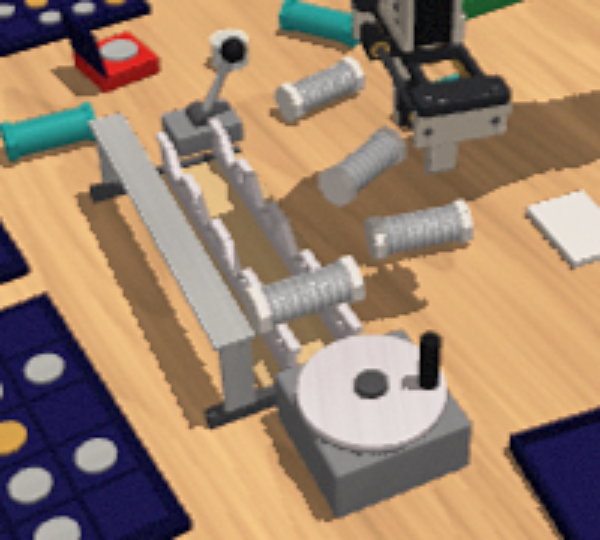

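Tube 0 is seated in groove 3 (315,290 in the crop): cap top at 75 mm, centred within 3 mm. Next tube.

Request:
play_rows --pt "0.5 0 -1 40 0 0 0" --pt "0.5 0 -1 75 0 0 0" --pt "0.5 0 -1 98 0 0 0" --pt "0.5 0 -1 106 0 0 0" --pt "-0.6 0 -1 106 0 0 0" --pt "-0.6 0 -1 106 0 0 0" --pt "-0.6 0 -1 106 0 0 0" --pt "-0.6 0 -1 106 0 0 0" --pt "-0.6 0 -1 80 0 0 0" --pt "-0.6 0 -1 40 0 0 0"

```text
clock: 12.9
position: [0.4306, -0.0083, 0.0705]
ee_rot: [2.507, 1.891, -0.002]
force: [0.8, 0.0, 0.5]
width: 0.28
```

```bash
python3 - <<'E'
from m import *
go((431,-9,115,74),(*(G[2]+[1,0]),115,83.9),(*(G[2]+[1,0]),41,83.9))
E
```

```text
at [430.6  -8.3  70.5] yaw 74.0 w 25.7 t 12.9 F [0.8 0.  0.5]
1 [-1.0, 1.0, -44.0, 0.0, 0.001, 0.001]
2 [5.0, 37.0, -44.0, 0.0, 0.001, -0.042]
3 [10.0, 72.0, -44.0, 0.0, 0.001, -0.086]
4 [15.0, 108.0, -44.0, 0.0, 0.001, -0.129]
5 [20.0, 144.0, -44.0, 0.0, 0.001, -0.172]
6 [20.0, 144.0, -7.0, 0.0, 0.001, -0.172]
7 [21.0, 144.0, 30.0, 0.0, 0.001, -0.172]
```

The opening is 26 mm, so the grasp missed. I look before trying again.

Request:
play_rows --pt "0.5 0 0 -30 0 0 0" --pt "0.5 0 0 -50 0 0 0" --pt "0.5 0 0 -50 0 0 0"

```text
clock: 13.2
position: [0.4325, -0.0079, 0.1236]
ee_rot: [2.505, 1.89, 0.007]
force: [0.2, 1.1, 0.5]
width: 0.487
```

```bash
python3 - <<'E'
from m import *
tubes("scene")
p=cam("scene"); cv2.imwrite("pics/s4.png",cv2.resize(p["img"][130:280,210:380],None,fx=3,fy=3))
W=world(p)
for r in arm.look_for(p,"tube0"):
    b=np.array(r["box"])*[560,420,560,420]; c=b[:2]+b[2:]/2; print(round(r["score"],2),b.round(),W[int(c[1]),int(c[0])].round(3),p["img"][int(c[1]),int(c[0])])
go((431,-9,4,74))
E
```

```text
scene (0.419, 0.116) few 0
scene (0.431, -0.01) [433.2  -7.4  90.2  37.3 -14.2] 449
scene (0.421, -0.116) [ 423.4 -116.5   95.1   40.2   19.4] 373
scene (0.388, -0.253) [ 389.8 -249.9   92.4   39.6    3.1] 323
0.95 [160. 172.  32.  24.] [ 0.658 -0.318  0.03 ] [152 158  45]
0.88 [285. 207.  33.  17.] [0.434 0.001 0.031] [163 163 164]
0.83 [240. 226.  41.  28.] [0.59  0.055 0.065] [161 160 162]
0.79 [252. 140.  30.  16.] [ 0.326 -0.354  0.029] [130 137  39]
0.76 [254. 160.  28.  20.] [ 0.394 -0.236  0.028] [158 157 161]
0.75 [268. 181.  26.  28.] [ 0.43  -0.104  0.033] [161 163 163]
at [430.3  -8.  120.4] yaw 74.1 w 56.9 t 13.3 F [ 0.8  0.2 -0.6]
1 [-0.0, 0.0, 39.0, 0.0, 0.001, 0.0]
2 [-0.0, 1.0, 78.0, 0.0, 0.001, 0.001]
3 [-1.0, 1.0, 116.0, 0.0, 0.001, 0.001]
```

View pics/s4.png

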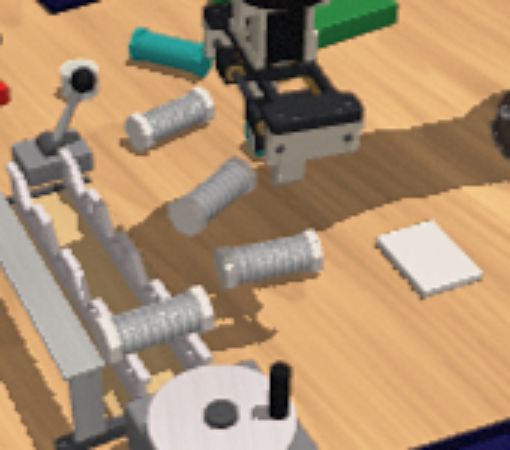

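The tube has not moved (433,-7): the fingers had too little time to close before the lift. Repeating with more time.

Request:
play_rows --pt "0.3 0 0 40 0 0 0" --pt "0.3 0 1 80 0 0 0" --pt "0.3 0 1 106 0 0 0" --pt "0.3 0 1 116 0 0 0" --pt "-0.6 0 1 116 0 0 0" --pt "-0.6 0 1 116 0 0 0" --pt "-0.6 0 1 116 0 0 0" --pt "-0.6 0 1 116 0 0 0" --pt "-0.6 0 1 116 0 0 0" --pt "-0.6 0 1 116 0 0 0" --force 20

```text
clock: 14.35
position: [0.4321, -0.0085, 0.0054]
ee_rot: [2.507, 1.891, 0.002]
force: [-1.2, -1.9, 8.5]
width: 0.361
```

```bash
python3 - <<'E'
from m import *
go((431,-9,115,74),(*(G[2]+[1,0]),115,83.9),(*(G[2]+[1,0]),41,83.9))
E
```

```text
at [432.1  -8.5   5.4] yaw 74.1 w 33.2 t 14.3 F [-1.2 -1.9  8.5]
1 [-0.0, -0.0, -37.0, 0.002, 0.0, 0.0]
2 [-1.0, -0.0, -73.0, 0.002, 0.0, 0.001]
3 [-1.0, -1.0, -110.0, 0.002, 0.0, 0.001]
4 [4.0, 35.0, -109.0, 0.002, 0.0, -0.042]
5 [10.0, 71.0, -109.0, 0.002, 0.0, -0.085]
6 [15.0, 107.0, -109.0, 0.002, 0.0, -0.129]
7 [20.0, 143.0, -109.0, 0.002, 0.0, -0.172]
8 [20.0, 143.0, -72.0, 0.002, 0.0, -0.172]
9 [20.0, 143.0, -35.0, 0.002, 0.0, -0.172]
```

Request:
play_rows --pt "-0.6 0 0 -30 0 0 0" --pt "-0.6 0 0 -75 0 0 0" --pt "-0.6 0 8 -110 0 0 0" --pt "-0.6 4 40 -110 0 0 -0.042" --pt "-0.6 10 75 -110 0 0 -0.085" --pt "-0.6 15 110 -110 0 0 -0.129" --pt "-0.6 20 143 -110 0 0 -0.172" --pt "-0.6 20 143 -110 0 0 -0.172" --pt "-0.6 20 143 -95 0 0 -0.172" --pt "-0.6 20 143 -80 0 0 -0.172"

```text
clock: 15.35
position: [0.5746, -0.0283, 0.0857]
ee_rot: [2.335, 2.099, 0.002]
force: [-0.1, 1.3, -2.6]
width: 0.364
```

```bash
python3 - <<'E'
from m import *
go((*(G[2]+[1,0]),42,83.9))
E
```

```text
at [574.6 -28.3  85.7] yaw 83.9 w 33.5 t 15.3 F [-0.1  1.3 -2.6]
1 [0.0, 0.0, 44.0, 0.002, 0.0, 0.0]
```

Request:
play_rows --pt "-0.6 0 0 15 0 0 0" --pt "-0.6 0 0 27 0 0 0" --pt "-0.6 0 0 34 0 0 0" --pt "-0.6 0 0 39 0 0 0" --pt "-0.6 0 0 42 0 0 0" --pt "-0.6 0 0 44 0 0 0" --pt "-0.6 0 0 44 0 0 0"

```text
clock: 16.05
position: [0.5749, -0.0286, 0.0421]
ee_rot: [2.335, 2.098, 0.003]
force: [0.1, -0.8, -2.5]
width: 0.361
```

```bash
python3 - <<'E'
from m import *
go((*(G[2]+[1,0]),42,83.9))
E
```

```text
at [574.9 -28.6  42.1] yaw 83.9 w 33.2 t 16.1 F [ 0.1 -0.8 -2.5]
1 [0.0, -0.0, 0.0, 0.003, 0.0, -0.0]
```

No contact yet, so I lower a little further until it carries.

Request:
play_rows --pt "-0.6 0 0 1 0 0 0" --pt "-0.6 0 0 2 0 0 0" --pt "-0.6 0 0 3 0 0 0" --pt "-0.6 0 0 3 0 0 0"

```text
clock: 16.45
position: [0.5754, -0.0287, 0.0414]
ee_rot: [2.335, 2.097, 0.005]
force: [-8.7, 0.5, 24.6]
width: 0.366
```

Request:
play_rows --pt "-0.6 0 0 -1 0 0 0" --pt "-0.3 0 0 -1 0 0 0" --pt "0 0 0 -1 0 0 0" --pt "0.1 0 0 -1 0 0 0" --pt "0.1 0 0 -1 0 0 0" --pt "0.1 0 0 -30 0 0 0" --pt "0.1 0 0 -70 0 0 0" --pt "0.1 0 0 -80 0 0 0"

```text
clock: 17.25
position: [0.5771, -0.029, 0.125]
ee_rot: [2.333, 2.095, 0.011]
force: [0.2, -0.1, 1.5]
width: 0.55
```

```bash
python3 - <<'E'
from m import *
tubes("scene")
go((421.5,-116.5,115,110.3))
E
```

```text
scene (0.419, 0.116) few 0
scene (0.431, -0.01) few 0
scene (0.421, -0.116) [ 424.  -115.6   92.3   37.9   20.2] 366
scene (0.388, -0.253) [ 389.7 -250.6   92.6   37.1    5.8] 186
at [577.2 -28.9 125. ] yaw 83.8 w 50.6 t 17.3 F [-0.1 -0.3  0.3]
1 [-26.0, -36.0, 2.0, 0.01, -0.001, -0.115]
2 [-52.0, -73.0, 4.0, 0.01, -0.0, -0.231]
3 [-78.0, -109.0, 6.0, 0.01, 0.0, -0.346]
4 [-104.0, -145.0, 8.0, 0.01, 0.001, -0.462]
```

Request:
play_rows --pt "0.3 -26 -36 2 0.01 0 -0.115" --pt "0.3 -52 -73 4 0.01 0 -0.231" --pt "0.3 -78 -109 6 0.01 0 -0.346" --pt "0.3 -104 -145 8 0.01 0 -0.462" --pt "0.3 -104 -145 8 0.01 0 -0.462" --pt "0.3 -104 -145 8 0.01 0 -0.462"

```text
clock: 17.9
position: [0.4211, -0.1171, 0.115]
ee_rot: [-1.798, -2.576, 0.001]
force: [0.7, 0.4, 0.8]
width: 0.65
```

```bash
python3 - <<'E'
from m import *
seated(2); seated(3); tubes("scene",TUBES[2:])
go((421.8,-116.8,4,110.3))
E
```

```text
top g 2 n 543 X 1/99% [-45.3  43.6] Y [-18.1  14.6] z99 75.7 yslope -0.001
scene g 2 n 399 X 1/99% [-41.7  46.7] Y [-9.2 18.6] z99 75.9 yslope -0.023
top g 3 n 538 X 1/99% [-48.5  40.1] Y [-18.1  14.4] z99 76.0 yslope -0.0
scene g 3 n 456 X 1/99% [-45.  44.] Y [-8.4 18.9] z99 75.4 yslope -0.017
scene (0.421, -0.116) [ 423.3 -115.2   94.    37.9   19.8] 376
scene (0.388, -0.253) [ 389.6 -250.6   92.    37.4    6.2] 312
at [ 422.9 -116.1  115.2] yaw 110.4 w 60.1 t 18.1 F [-0.   0.2 -0.5]
1 [-0.0, -0.0, 37.0, 0.0, 0.001, 0.0]
2 [-0.0, -1.0, 74.0, 0.0, 0.001, 0.001]
3 [-0.0, -1.0, 111.0, 0.0, 0.001, 0.001]
```

Request:
play_rows --pt "0.3 0 0 40 0 0 0" --pt "0.3 0 0 80 0 0 0" --pt "0.3 0 0 102 0 0 0" --pt "0.3 0 0 111 0 0 0" --pt "-0.6 0 0 111 0 0 0" --pt "-0.6 0 0 111 0 0 0" --pt "-0.6 0 0 111 0 0 0" --pt "-0.6 0 0 111 0 0 0" --pt "-0.6 0 0 111 0 0 0" --pt "-0.6 0 0 111 0 0 0" --force 20

```text
clock: 19.15
position: [0.424, -0.1164, 0.0052]
ee_rot: [1.792, 2.577, 0.001]
force: [-0.3, -0.4, 8.6]
width: 0.369
```

```bash
python3 - <<'E'
from m import *
go((421,-116.5,115,110.3),(*(G[1]+[0,0]),115,83.9),(*(G[1]+[0,0]),85,83.9))
E
```

```text
at [ 424.  -116.4    5.2] yaw 110.4 w 34.0 t 19.1 F [-0.3 -0.4  8.6]
1 [0.0, -1.0, -37.0, 0.002, 0.002, 0.0]
2 [0.0, -2.0, -73.0, 0.002, 0.002, 0.001]
3 [1.0, -3.0, -110.0, 0.002, 0.002, 0.001]
4 [-8.0, 33.0, -110.0, 0.002, 0.002, 0.116]
5 [-17.0, 68.0, -110.0, 0.002, 0.002, 0.232]
6 [-25.0, 104.0, -110.0, 0.003, 0.002, 0.347]
7 [-34.0, 139.0, -109.0, 0.003, 0.001, 0.462]
8 [-34.0, 139.0, -79.0, 0.003, 0.001, 0.462]
```

Request:
play_rows --pt "-0.6 0 0 -30 0 0 0" --pt "-0.6 0 0 -75 0 0 0" --pt "-0.6 0 5 -110 0 0 0" --pt "-0.6 -8 38 -110 0 0 0.116" --pt "-0.6 -17 72 -110 0 0 0.232" --pt "-0.6 -25 108 -110 0 0 0.347" --pt "-0.6 -34 140 -110 0 0 0.462" --pt "-0.6 -34 140 -110 0 0 0.462" --pt "-0.6 -34 140 -95 0 0 0.462" --pt "-0.6 -34 140 -80 0 0 0.462"

```text
clock: 20.15
position: [0.5666, -0.0994, 0.0855]
ee_rot: [2.333, 2.099, 0.003]
force: [-0.1, 0.6, -1.6]
width: 0.367
```

```bash
python3 - <<'E'
from m import *
go((*(G[1]+[1,0]),42,83.9))
E
```

```text
at [566.6 -99.4  85.5] yaw 84.0 w 33.8 t 20.1 F [-0.1  0.6 -1.6]
1 [-0.0, 0.0, 44.0, 0.003, 0.001, 0.001]
```

Request:
play_rows --pt "-0.6 0 0 15 0 0 0" --pt "-0.6 0 0 27 0 0 0" --pt "-0.6 0 0 34 0 0 0" --pt "-0.6 0 0 39 0 0 0" --pt "-0.6 0 0 42 0 0 0" --pt "-0.6 0 0 44 0 0 0" --pt "-0.6 0 0 45 0 0 0" --pt "-0.6 0 0 46 0 0 0" --pt "-0.6 0 0 46 0 0 0"

```text
clock: 21.05
position: [0.5671, -0.1002, 0.0416]
ee_rot: [2.333, 2.098, 0.004]
force: [-6.9, -0.7, 17.4]
width: 0.368
```

Request:
play_rows --pt "-0.6 0 0 -1 0 0 0" --pt "-0.3 0 0 -1 0 0 0" --pt "0 0 0 -1 0 0 0" --pt "0.1 0 0 -1 0 0 0" --pt "0.1 0 0 -1 0 0 0" --pt "0.1 0 0 -30 0 0 0" --pt "0.1 0 0 -70 0 0 0" --pt "0.1 0 0 -80 0 0 0"

```text
clock: 21.85
position: [0.5688, -0.1007, 0.1251]
ee_rot: [2.331, 2.095, 0.01]
force: [0.8, -1.7, -0.4]
width: 0.547
```

```bash
python3 - <<'E'
from m import *
tubes("scene",TUBES[3:])
go((388.5,-252.5,115,97))
E
```

```text
scene (0.388, -0.253) [ 389.3 -248.    91.2   30.2    7.5] 223
at [ 568.9 -100.6  125.2] yaw 83.9 w 50.1 t 21.9 F [ 0.9 -0.4  1.4]
1 [-28.0, -27.0, 1.0, 0.01, 0.001, -0.038]
2 [-57.0, -54.0, 3.0, 0.01, 0.001, -0.076]
3 [-85.0, -82.0, 4.0, 0.01, 0.001, -0.114]
4 [-113.0, -109.0, 6.0, 0.01, 0.001, -0.152]
5 [-142.0, -136.0, 7.0, 0.01, 0.001, -0.19]
6 [-170.0, -163.0, 9.0, 0.01, 0.002, -0.228]
```

Request:
play_rows --pt "0.3 -28 -27 -5 0.01 0 -0.038" --pt "0.3 -57 -54 -5 0.01 0 -0.076" --pt "0.3 -85 -82 -5 0.01 0 -0.114" --pt "0.3 -113 -109 0 0.01 0 -0.152" --pt "0.3 -142 -136 7 0.01 0 -0.19" --pt "0.3 -170 -163 9 0.01 0 -0.228" --pt "0.3 -170 -163 9 0.01 0 -0.228" --pt "0.3 -170 -163 9 0.01 0 -0.228"

```text
clock: 22.7
position: [0.3881, -0.2526, 0.1139]
ee_rot: [2.085, 2.349, -0.002]
force: [0.9, 0.8, 0.5]
width: 0.649
```

```bash
python3 - <<'E'
from m import *
seated(1);tubes("scene",TUBES[3:])
go((388.3,-252.7,4,96.7))
E
```

```text
top g 1 n 542 X 1/99% [-47.   41.8] Y [-17.9  15. ] z99 75.6 yslope -0.002
scene g 1 n 355 X 1/99% [-43.6  44.8] Y [-8.2 19.1] z99 76.1 yslope -0.024
scene (0.388, -0.253) [ 390.  -247.3   92.4   38.5    0.9] 324
at [ 389.9 -251.5  114.3] yaw 97.1 w 60.0 t 22.9 F [ 0.  -1.3 -0.5]
1 [-0.0, -1.0, 37.0, 0.0, 0.001, 0.002]
2 [-1.0, -1.0, 74.0, 0.0, 0.001, 0.004]
3 [-1.0, -2.0, 110.0, 0.0, 0.001, 0.006]
```

Request:
play_rows --pt "0.3 0 -1 40 0 0 0" --pt "0.3 0 -1 80 0 0 0" --pt "0.3 0 -1 101 0 0 0" --pt "0.3 0 -1 110 0 0 0" --pt "-0.6 0 -1 110 0 0 0" --pt "-0.6 0 -1 110 0 0 0" --pt "-0.6 0 -1 110 0 0 0" --pt "-0.6 0 -1 110 0 0 0" --pt "-0.6 0 -1 110 0 0 0" --pt "-0.6 0 -1 110 0 0 0" --force 20

```text
clock: 23.85
position: [0.3901, -0.2525, 0.0054]
ee_rot: [2.078, 2.351, 0.0]
force: [0.0, -1.0, 7.8]
width: 0.364
```

```bash
python3 - <<'E'
from m import *
go((388.5,-252.5,140,97),(500,-171,140,None),(*(G[0]+[1,0]),140,83.9),(*(G[0]+[1,0]),86,83.9))
E
```

```text
at [ 390.1 -252.5    5.4] yaw 97.1 w 33.5 t 23.9 F [ 0.  -1.   7.8]
1 [-0.0, -0.0, -45.0, 0.003, 0.003, 0.0]
2 [-0.0, -1.0, -90.0, 0.003, 0.003, 0.001]
3 [-0.0, -1.0, -135.0, 0.003, 0.003, 0.001]
4 [17.0, 29.0, -135.0, 0.003, 0.003, 0.001]
5 [33.0, 59.0, -135.0, 0.003, 0.003, 0.001]
6 [50.0, 89.0, -135.0, 0.003, 0.003, 0.001]
7 [67.0, 119.0, -135.0, 0.003, 0.003, 0.001]
8 [63.0, 149.0, -134.0, 0.003, 0.003, 0.115]
9 [59.0, 178.0, -134.0, 0.003, 0.003, 0.23]
10 [59.0, 178.0, -107.0, 0.003, 0.003, 0.23]
11 [59.0, 178.0, -80.0, 0.003, 0.003, 0.23]
```

Request:
play_rows --pt "-0.6 0 0 -35 0 0 0" --pt "-0.6 0 0 -80 0 0 0" --pt "-0.6 0 0 -125 0 0 0" --pt "-0.6 17 29 -135 0 0 0" --pt "-0.6 33 59 -135 0 0 0" --pt "-0.6 50 89 -135 0 0 0" --pt "-0.6 67 119 -135 0 0 0" --pt "-0.6 63 149 -135 0 0 0.115" --pt "-0.6 59 178 -134 0 0 0.23" --pt "-0.6 59 178 -120 0 0 0.23"

```text
clock: 24.85
position: [0.5639, -0.1707, 0.1268]
ee_rot: [2.331, 2.094, 0.006]
force: [0.5, 0.0, -2.2]
width: 0.363
```

```bash
python3 - <<'E'
from m import *
go((*(G[0]+[1,0]),42,83.9))
E
```

```text
at [ 563.9 -170.7  126.8] yaw 83.8 w 33.4 t 24.9 F [ 0.5  0.  -2.2]
1 [-0.0, -2.0, 42.0, 0.009, 0.003, -0.0]
2 [-1.0, -5.0, 85.0, 0.009, 0.003, -0.001]
```

Request:
play_rows --pt "-0.6 -1 -4 20 0.005 0.003 0" --pt "-0.6 -1 -4 45 0.005 0.003 0" --pt "-0.6 -1 -4 62 0.005 0.003 0" --pt "-0.6 -1 -4 73 0.005 0.003 0" --pt "-0.6 -1 -4 80 0.005 0.003 0" --pt "-0.6 -1 -4 83 0.005 0.003 0" --pt "-0.6 -1 -4 85 0.005 0.003 0" --pt "-0.6 -1 -4 86 0.005 0.003 0" --pt "-0.6 -1 -4 87 0.005 0.003 0" --pt "-0.6 -1 -4 87 0.005 0.003 0"

```text
clock: 25.85
position: [0.5609, -0.172, 0.0418]
ee_rot: [2.335, 2.096, 0.006]
force: [-6.4, 1.6, 14.9]
width: 0.362
```

Request:
play_rows --pt "-0.6 0 0 -1 0 0 0" --pt "-0.3 0 0 -1 0 0 0" --pt "0 0 0 -1 0 0 0" --pt "0.1 0 0 -1 0 0 0" --pt "0.1 0 0 -1 0 0 0" --pt "0.1 0 0 -30 0 0 0" --pt "0.1 0 0 -75 0 0 0" --pt "0.1 0 0 -120 0 0 0"

```text
clock: 26.65
position: [0.5596, -0.1719, 0.1626]
ee_rot: [2.336, 2.097, 0.004]
force: [1.5, 0.4, -0.2]
width: 0.55
```

```bash
python3 - <<'E'
from m import *
go((440,120,170,None))
E
```

```text
at [ 559.6 -171.9  162.6] yaw 83.8 w 50.6 t 26.6 F [ 1.5  0.4 -0.2]
1 [35.0, -19.0, -1.0, 0.003, -0.0, -0.0]
2 [69.0, -38.0, -2.0, 0.003, -0.0, -0.0]
3 [104.0, -56.0, -3.0, 0.003, -0.0, -0.0]
4 [139.0, -75.0, -4.0, 0.003, -0.0, -0.0]
5 [173.0, -94.0, -5.0, 0.003, -0.0, -0.0]
6 [208.0, -113.0, -6.0, 0.003, -0.0, -0.0]
7 [243.0, -132.0, -7.0, 0.003, -0.0, -0.0]
8 [277.0, -150.0, -8.0, 0.003, -0.0, -0.0]
```

Request:
play_rows --pt "0.1 35 -19 -10 0 0 0" --pt "0.1 69 -38 -20 0 0 0" --pt "0.1 104 -56 -20 0 0 0" --pt "0.1 139 -75 -20 0 0 0" --pt "0.1 173 -94 -20 0 0 0" --pt "0.1 208 -113 -20 0 0 0" --pt "0.1 243 -132 -20 0 0 0" --pt "0.1 277 -150 -20 0 0 0" --pt "0.1 277 -150 -20 0 0 0"

```text
clock: 27.55
position: [0.4383, 0.1246, 0.1822]
ee_rot: [2.33, 2.107, 0.005]
force: [1.1, -1.0, 0.4]
width: 0.548
```

```bash
python3 - <<'E'
from m import *
for i in range(4): seated(i)
for n in("top","scene"):
    P,C=cloud((n,)); z=P[:,2]
    m=near(P,(.551,.178),.03)&(z>.08); print(n,"post",np.round(np.median(P[m],0),4),np.percentile(P[m],[3,97],axis=0).round(3),m.sum())
    m=near(P,(.416,.315),.07)&(z>.03)&(z<.05); print("case",fit(P[m]),np.median(z[m]) if m.any() else 0)
    m=near(P,(.485,-.258),.05)&(z>.08); print("ball",np.round(np.mean(P[m],0),4))
p=cam("top"); cv2.imwrite("pics/t2.png",cv2.resize(p["img"][100:310,90:480],None,fx=2.05,fy=2.05))
E
```

```text
top g 0 n 541 X 1/99% [-45.3  43.9] Y [-17.4  15. ] z99 76.3 yslope 0.001
scene g 0 n 317 X 1/99% [-42.4  46.6] Y [-8.9 19.6] z99 75.9 yslope -0.023
top g 1 n 547 X 1/99% [-47.1  42.1] Y [-18.   14.9] z99 75.3 yslope -0.006
scene g 1 n 357 X 1/99% [-43.9  45.1] Y [-7.6 19.4] z99 75.9 yslope -0.024
top g 2 n 543 X 1/99% [-45.4  43.4] Y [-18.1  14.6] z99 75.7 yslope 0.002
scene g 2 n 401 X 1/99% [-42.3  46.9] Y [-8.2 19. ] z99 75.8 yslope -0.021
top g 3 n 536 X 1/99% [-48.   40.3] Y [-18.2  14.3] z99 75.3 yslope 0.002
scene g 3 n 453 X 1/99% [-44.8  44.1] Y [-8.7 19. ] z99 75.6 yslope -0.019
  return _methods._mean(a, axis=axis, dtype=dtype,
  ret = um.true_divide(
Traceback (most recent call last):
IndexError: index -1 is out of bounds for axis 0 with size 0
```

```bash
python3 - <<'E'
from m import *
for n in("scene","top"):
    p=cam(n); W=world(p).reshape(-1,3); P=W[~np.isnan(W[:,0])]; z=P[:,2]
    cv2.imwrite(f"pics/{n}5.png",cv2.resize(p["img"][100:360,80:470],None,fx=2,fy=2))
    for nm,m in(("post",near(P,(.555,.180),.03)&(z>.085)&(z<.11)),("ball",near(P,(.485,-.258),.05)&(z>.08)),("case",near(P,(.416,.315),.07)&(z>.03)&(z<.05))):
        if m.sum()>10: print(n,nm,np.median(P[m],0).round(4),m.sum())
go((551,178,120,None))
E
```

```text
scene post [0.5561 0.1824 0.1018] 76
scene ball [ 0.4854 -0.2543  0.0979] 64
scene case [0.4245 0.3205 0.0414] 947
top ball [ 0.4782 -0.2596  0.1011] 105
top case [0.4088 0.3258 0.0404] 484
at [440.4 119.1 182.2] yaw 83.8 w 50.7 t 28.1 F [ 0.8 -0.6 -0.2]
1 [18.0, 26.0, 16.0, 0.003, -0.0, -0.0]
2 [35.0, 52.0, 31.0, 0.003, -0.0, -0.0]
3 [53.0, 78.0, 47.0, 0.003, -0.0, -0.0]
4 [71.0, 103.0, 63.0, 0.003, -0.0, -0.0]
```

View pics/scene5.png

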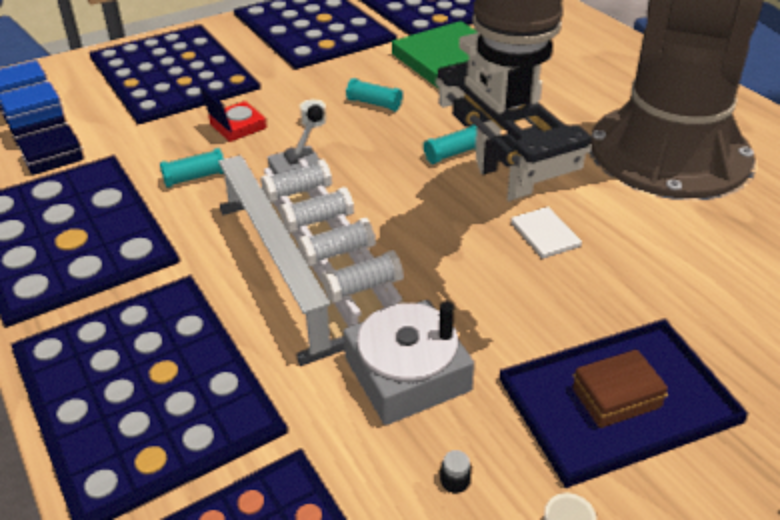

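All four tubes are seated, and the case lies flat in the tray (620,385). The crank is next: post near (551,179).

Request:
play_rows --pt "0.1 18 26 10 0 0 0" --pt "0.1 35 52 20 0 0 0" --pt "0.1 53 78 30 0 0 0" --pt "0.1 71 103 40 0 0 0" --pt "0.1 71 103 62 0 0 0" --pt "0.1 71 103 62 0 0 0"

```text
clock: 28.7
position: [0.5494, 0.178, 0.1178]
ee_rot: [2.338, 2.097, -0.003]
force: [-1.5, -1.0, 0.8]
width: 0.551
```

```bash
python3 - <<'E'
from m import *
p=cam("scene"); cv2.imwrite("pics/s6.png",cv2.resize(p["img"][150:320,200:360],None,fx=3,fy=3)); print(proj(p,[[.551,.179,.105]]))
go((551,179,69,None))
E
```

```text
[[304.24715323 252.05035584]]
at [549.6 177.8 119.3] yaw 83.7 w 50.8 t 28.8 F [-1.  -0.1  0.1]
1 [1.0, 1.0, 25.0, 0.0, 0.002, 0.0]
2 [1.0, 1.0, 50.0, 0.0, 0.002, 0.0]
```

View pics/s6.png

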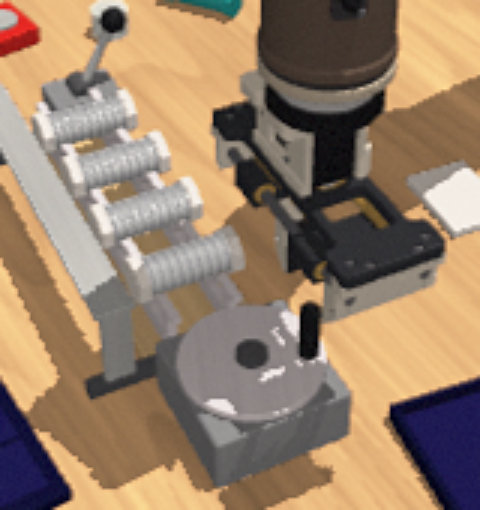

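The post top appears at (311,308) in the crop, which is where my estimate projects. Descend and grip lightly.

Request:
play_rows --pt "0.1 1 1 15 0 0 0" --pt "0.1 1 1 30 0 0 0" --pt "0.1 1 1 42 0 0 0" --pt "0.1 1 1 50 0 0 0" --pt "-0.85 1 1 50 0 0 0" --pt "-0.85 1 1 50 0 0 0" --pt "-0.85 1 1 50 0 0 0" --pt "-0.85 1 1 50 0 0 0" --pt "-0.85 1 1 50 0 0 0" --force 8

```text
clock: 29.65
position: [0.5509, 0.1787, 0.0697]
ee_rot: [2.338, 2.096, -0.001]
force: [-0.6, 0.1, 1.0]
width: 0.171
```

```bash
cat >> m.py <<'E'
def crank(ax,c0,c1,n,r=42,z=69):
    s=arm.observe(); p=np.array(s["position"])*1000
    d=p[:2]-ax; print("crank now ~",np.arctan2(d@YR,-(d@XR)).round(3),"r",np.linalg.norm(d).round(1))
    go(*[(*(ax+r*(-np.cos(c)*XR+np.sin(c)*YR)),z,None) for c in np.linspace(c0,c1,n+1)[1:]])
AX=np.array([588.9,160.3])
E
python3 - <<'E'
from m import *
crank(AX,.35,2.35,10)
E
```

```text
crank now ~ 0.345 r 42.2
at [550.9 178.7  69.7] yaw 83.7 w 15.8 t 29.6 F [-0.6  0.1  1. ]
1 [8.0, 4.0, 1.0, 0.001, 0.001, 0.0]
2 [14.0, 9.0, 1.0, 0.001, 0.001, 0.0]
3 [20.0, 15.0, 1.0, 0.001, 0.001, 0.0]
4 [24.0, 23.0, 1.0, 0.001, 0.001, 0.0]
5 [27.0, 30.0, 1.0, 0.001, 0.001, 0.0]
6 [28.0, 39.0, 1.0, 0.001, 0.001, 0.0]
7 [27.0, 47.0, 1.0, 0.001, 0.001, 0.0]
8 [25.0, 55.0, 1.0, 0.001, 0.001, 0.0]
9 [21.0, 63.0, 1.0, 0.001, 0.001, 0.0]
10 [16.0, 69.0, 1.0, 0.001, 0.001, 0.0]
```

Request:
play_rows --pt "-0.85 8 4 0 0 0 0" --pt "-0.85 14 9 0 0 0 0" --pt "-0.85 20 15 0 0 0 0" --pt "-0.85 24 23 0 0 0 0" --pt "-0.85 27 30 0 0 0 0" --pt "-0.85 28 39 0 0 0 0" --pt "-0.85 27 47 0 0 0 0" --pt "-0.85 25 55 0 0 0 0" --pt "-0.85 21 63 0 0 0 0" --pt "-0.85 16 69 0 0 0 0"

```text
clock: 30.65
position: [0.6226, 0.1915, 0.0695]
ee_rot: [-2.336, -2.1, -0.008]
force: [5.2, 15.2, -10.4]
width: 0.172
```

```bash
python3 - <<'E'
from m import *
crank(AX,2.35,4.35,10)
E
```

```text
crank now ~ 2.288 r 45.9
at [622.6 191.5  69.5] yaw 83.9 w 15.9 t 30.6 F [  5.2  15.2 -10.4]
1 [-11.0, 5.0, 1.0, 0.003, -0.004, -0.0]
2 [-19.0, 9.0, 0.0, 0.003, -0.004, -0.0]
3 [-27.0, 11.0, 0.0, 0.003, -0.004, -0.0]
4 [-35.0, 12.0, 0.0, 0.003, -0.004, -0.0]
5 [-43.0, 11.0, 0.0, 0.003, -0.004, -0.0]
6 [-51.0, 8.0, 0.0, 0.003, -0.004, -0.0]
7 [-59.0, 4.0, 0.0, 0.003, -0.004, -0.0]
8 [-65.0, -1.0, 0.0, 0.003, -0.004, -0.0]
9 [-70.0, -8.0, 0.0, 0.003, -0.004, -0.0]
10 [-74.0, -15.0, 0.0, 0.003, -0.004, -0.0]
```

Request:
play_rows --pt "-0.85 -3 0 0 0 0 0" --pt "-0.85 -3 0 0 0 0 0"

```text
clock: 30.85
position: [0.6242, 0.1905, 0.0696]
ee_rot: [-2.335, -2.102, -0.014]
force: [4.9, 6.1, -6.5]
width: 0.173
```

```bash
python3 - <<'E'
from m import *
for n in ("scene","top"):
    P,C=cloud((n,)); z=P[:,2]; m=near(P,(.63,-.07),.2)&(z>.081)&(z<.09)&(C.min(1)>110)&(C.max(1).astype(int)-C.min(1)<25)&(P[:,0]>.58)
    d=P[m][:,:2]*1000-O; X=d@XR; Y=d@YR; k=(Y<100); print(n,"keeper X",np.percentile(X[k],[3,50,97]).round(1),m.sum())
crank(AX,2.35,4.35,10)
E
```

```text
scene keeper X [52.1 67.7 82.1] 1074
top keeper X [49.8 64.2 78.6] 1639
crank now ~ 2.326 r 46.5
at [624.2 190.6  69.7] yaw 84.0 w 16.2 t 30.9 F [ 4.7  5.8 -7.6]
1 [-10.0, 3.0, 1.0, 0.006, -0.007, -0.0]
2 [-18.0, 7.0, 1.0, 0.006, -0.007, -0.0]
3 [-26.0, 9.0, 1.0, 0.006, -0.007, -0.0]
4 [-34.0, 10.0, 0.0, 0.006, -0.007, -0.0]
5 [-43.0, 9.0, 0.0, 0.006, -0.007, -0.0]
6 [-51.0, 7.0, 0.0, 0.006, -0.007, -0.0]
7 [-58.0, 3.0, 0.0, 0.006, -0.007, -0.0]
8 [-64.0, -3.0, 0.0, 0.006, -0.007, -0.0]
9 [-69.0, -10.0, 0.0, 0.006, -0.007, -0.0]
10 [-73.0, -17.0, 0.0, 0.006, -0.007, -0.0]
```

```bash
sed -i 's/^AX=.*/AX=np.array([591,162.5])/' m.py; python3 - <<'E'
from m import *
crank(AX,2.3,4.1,9)
E
```

```text
crank now ~ 2.333 r 43.5
at [624.2 190.6  69.7] yaw 84.0 w 16.2 t 30.9 F [ 4.7  5.8 -7.6]
1 [-6.0, 4.0, 1.0, 0.006, -0.007, -0.0]
2 [-13.0, 8.0, 1.0, 0.006, -0.007, -0.0]
3 [-21.0, 11.0, 1.0, 0.006, -0.007, -0.0]
4 [-30.0, 12.0, 1.0, 0.006, -0.007, -0.0]
5 [-38.0, 11.0, 0.0, 0.006, -0.007, -0.0]
6 [-46.0, 9.0, 0.0, 0.006, -0.007, -0.0]
7 [-54.0, 6.0, 0.0, 0.006, -0.007, -0.0]
8 [-60.0, 0.0, 0.0, 0.006, -0.007, -0.0]
9 [-66.0, -6.0, 0.0, 0.006, -0.007, -0.0]
```

Request:
play_rows --pt "-0.85 -6 4 0 0.006 -0.007 0" --pt "-0.85 -13 8 0 0.006 -0.007 0" --pt "-0.85 -21 11 0 0.006 -0.007 0" --pt "-0.85 -30 12 0 0.006 -0.007 0" --pt "-0.85 -38 11 0 0.006 -0.007 0" --pt "-0.85 -46 9 0 0.006 -0.007 0" --pt "-0.85 -54 6 0 0.006 -0.007 0" --pt "-0.85 -60 0 0 0.006 -0.007 0" --pt "-0.85 -66 -6 0 0.006 -0.007 0" --pt "-0.85 -66 -6 0 0.006 -0.007 0"

```text
clock: 31.95
position: [0.613, 0.1251, 0.0705]
ee_rot: [2.334, 2.099, 0.005]
force: [0.8, -1.6, 6.9]
width: 0.17
```

```bash
python3 - <<'E'
from m import *
crank(AX,4.1,6.1,10)
E
```

```text
crank now ~ -2.209 r 43.4
at [613.  125.1  70.5] yaw 83.9 w 15.7 t 31.9 F [ 0.8 -1.6  6.9]
1 [-4.0, -9.0, 1.0, 0.004, -0.001, -0.0]
2 [-6.0, -17.0, 1.0, 0.004, -0.001, -0.0]
3 [-7.0, -25.0, 1.0, 0.004, -0.001, -0.0]
4 [-6.0, -34.0, 1.0, 0.004, -0.001, -0.0]
5 [-4.0, -42.0, 1.0, 0.004, -0.001, -0.0]
6 [-0.0, -49.0, 1.0, 0.004, -0.001, -0.0]
7 [5.0, -56.0, 1.0, 0.004, -0.001, -0.0]
8 [12.0, -61.0, 1.0, 0.004, -0.001, -0.0]
9 [19.0, -65.0, 1.0, 0.004, -0.001, -0.0]
10 [27.0, -67.0, 1.0, 0.004, -0.001, -0.0]
```

Request:
play_rows --pt "-0.85 -4 -9 0 0.004 0 0" --pt "-0.85 -6 -17 0 0.004 0 0" --pt "-0.85 -7 -25 0 0.004 0 0" --pt "-0.85 -6 -34 0 0.004 0 0" --pt "-0.85 -4 -42 0 0.004 0 0" --pt "-0.85 0 -49 0 0.004 0 0" --pt "-0.85 5 -56 0 0.004 0 0" --pt "-0.85 12 -61 0 0.004 0 0" --pt "-0.85 19 -65 0 0.004 0 0" --pt "-0.85 27 -67 0 0.004 0 0"

```text
clock: 32.95
position: [0.5457, 0.1536, 0.0699]
ee_rot: [-2.34, -2.095, 0.015]
force: [-15.9, -14.4, 17.3]
width: 0.496
```

```bash
python3 - <<'E'
from m import *
crank(AX,6.1,7.1,6)
E
```

```text
crank now ~ -0.3 r 46.1
at [545.7 153.6  69.9] yaw 83.7 w 45.6 t 33.0 F [-15.9 -14.4  17.3]
1 [13.0, 2.0, 1.0, -0.007, 0.006, -0.0]
2 [20.0, 2.0, 1.0, -0.007, 0.006, -0.0]
3 [27.0, 4.0, 1.0, -0.007, 0.006, -0.0]
4 [33.0, 7.0, 1.0, -0.007, 0.006, -0.0]
5 [39.0, 10.0, 1.0, -0.007, 0.006, -0.0]
6 [44.0, 15.0, 1.0, -0.007, 0.006, -0.0]
```

The jaws have been forced open to 46 mm with force on the tool, so I stop and look.

```bash
python3 - <<'E'
from m import *
p=cam("scene"); cv2.imwrite("pics/s7.png",cv2.resize(p["img"][150:320,190:370],None,fx=3.3,fy=3.3))
W=world(p).reshape(-1,3); P=W[~np.isnan(W[:,0])]; d=P[:,:2]*1000-O; X=d@XR; Y=d@YR; z=P[:,2]*1000
m=(z>81)&(z<90)&(Y<100)&(Y>-150)&(X>20)&(X<95); print("keeper X",np.percentile(X[m],[2,50,98]).round(1))
print(arm.observe()["force"],arm.observe()["width"]*92)
E
```

```text
keeper X [34.9 50.7 65.8]
[-16.67932805 -12.50023583  16.53044631] 46.966770959083085
```

View pics/s7.png

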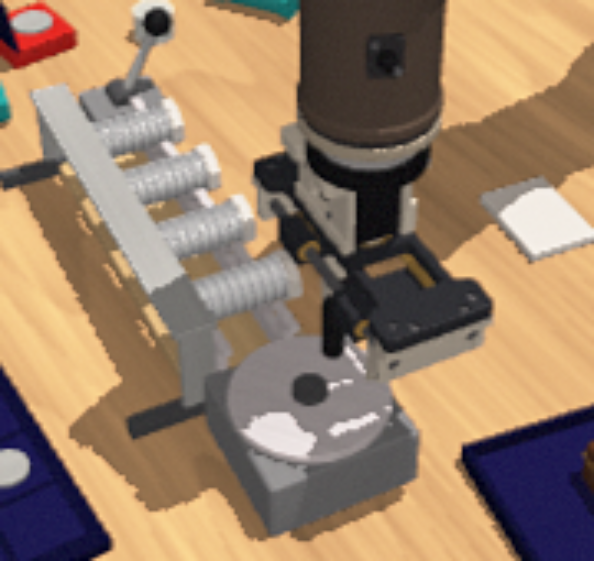

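The post slipped out of the pads at about crank 5.2 (the post stands free at 333,325 in the crop). I lift clear and regrip with the jaws turned along the push direction.

Request:
play_rows --pt "0.1 0 0 -10 0 0 0" --pt "0.1 0 0 -30 0 0 0" --pt "0.1 0 0 -55 0 0 0" --pt "0.1 -5 -60 -80 0 0 0" --pt "0.1 -10 -120 -80 0 0 0" --pt "0.1 -10 -160 -80 0 0 0" --pt "0.1 -10 -160 -80 0 0 0"

```text
clock: 33.7
position: [0.3813, 0.1634, 0.1513]
ee_rot: [-2.333, -2.097, 0.017]
force: [-0.4, -0.1, -0.5]
width: 0.553
```

```bash
python3 - <<'E'
from m import *
for n in ("scene","top"):
    p=cam(n); W=world(p).reshape(-1,3); P=W[~np.isnan(W[:,0])]; d=P[:,:2]*1000-O; X=d@XR; Y=d@YR; z=P[:,2]*1000
    m=(z>81)&(z<90)&(Y<100)&(Y>-150)&(X>20)&(X<95); print(n,"keeper X",np.percentile(X[m],[2,50,98]).round(1) if m.any() else 0)
    m=near(P,AX/1000,.065)&(z>72)&(z<108); 
    if m.sum()>10:
        q=np.median(P[m],0)*1000; dd=q[:2]-AX; print("post",q.round(1),m.sum(),(np.arctan2(dd@YR,-(dd@XR))%(2*np.pi)).round(2),np.hypot(*dd).round(1))
go((500,160,150,129))
for c in (5.0,5.1,5.2,5.3): print(c,(AX+42*(-np.cos(c)*XR+np.sin(c)*YR)).round(1))
E
```

```text
scene keeper X [34.5 50.5 65.5]
post [559.5 141.4  94.6] 100 5.59 37.9
top keeper X [31.5 46.9 62.7]
post [550.8 133.8 102.8] 57 5.56 49.4
at [384.3 164.  151.7] yaw 83.9 w 50.6 t 33.8 F [-0.3 -0.4  0.9]
1 [1.0, 19.0, 0.0, -0.008, 0.004, -0.131]
2 [3.0, 39.0, 0.0, -0.009, 0.003, -0.262]
3 [4.0, 58.0, 0.0, -0.009, 0.003, -0.394]
4 [6.0, 77.0, 0.0, -0.009, 0.002, -0.525]
5 [7.0, 96.0, 1.0, -0.009, 0.002, -0.656]
6 [8.0, 116.0, 1.0, -0.009, 0.001, -0.787]
5.0 [574.9 123.7]
5.1 [571.1 125.5]
5.2 [567.5 127.7]
5.3 [564.1 130.2]
```

The post is at about (556,138), crank ≈ 5.57. From here the push is mainly along the rack's +y, so the present jaw direction suits.

```bash
python3 - <<'E'
from m import *
go((556,138.5,125,83.9),(556,138.5,69,83.9))
E
```

```text
at [384.3 164.  151.7] yaw 83.9 w 50.6 t 33.8 F [-0.3 -0.4  0.9]
1 [-2.0, 43.0, 6.0, -0.008, 0.004, 0.0]
2 [-3.0, 87.0, 13.0, -0.008, 0.004, 0.0]
3 [-5.0, 130.0, 19.0, -0.008, 0.004, 0.0]
4 [-7.0, 174.0, 25.0, -0.008, 0.004, 0.0]
5 [-7.0, 174.0, 53.0, -0.008, 0.004, 0.0]
6 [-7.0, 174.0, 81.0, -0.008, 0.004, 0.0]
```

Request:
play_rows --pt "0.1 -2 43 6 -0.008 0.004 0" --pt "0.1 -3 87 13 -0.008 0.004 0" --pt "0.1 -5 130 19 -0.008 0.004 0" --pt "0.1 -7 174 25 -0.008 0.004 0" --pt "0.1 -7 174 25 -0.008 0.004 0" --pt "0.1 -7 174 25 -0.008 0.004 0" --pt "0.1 -7 174 45 -0.008 0.004 0" --pt "0.1 -7 174 65 -0.008 0.004 0" --pt "0.1 -7 174 80 -0.008 0.004 0" --pt "0.1 -7 174 82 -0.008 0.004 0"

```text
clock: 34.8
position: [0.5545, 0.1383, 0.067]
ee_rot: [-2.335, -2.101, 0.004]
force: [-0.2, 0.8, -1.0]
width: 0.55
```

Request:
play_rows --pt "-0.85 0 0 0 0 0 0" --pt "-0.85 0 0 0 0 0 0" --pt "-0.85 0 0 0 0 0 0" --pt "-0.85 0 0 0 0 0 0" --pt "-0.85 0 0 0 0 0 0" --pt "-0.85 0 0 0 0 0 0" --force 15

```text
clock: 35.4
position: [0.5541, 0.1376, 0.0673]
ee_rot: [-2.335, -2.1, 0.006]
force: [-3.4, -2.8, 5.7]
width: 0.169
```

```bash
python3 - <<'E'
from m import *
crank(AX,5.57,7.05,8)
E
```

```text
crank now ~ -0.701 r 44.5
at [554.1 137.6  67.3] yaw 83.9 w 15.5 t 35.4 F [-3.4 -2.8  5.7]
1 [8.0, -2.0, -2.0, -0.003, 0.002, -0.0]
2 [15.0, -6.0, -2.0, -0.003, 0.002, -0.0]
3 [22.0, -7.0, -2.0, -0.003, 0.002, -0.0]
4 [30.0, -8.0, -2.0, -0.003, 0.002, -0.0]
5 [38.0, -7.0, -2.0, -0.003, 0.002, -0.0]
6 [45.0, -5.0, -2.0, -0.003, 0.002, -0.0]
7 [52.0, -1.0, -2.0, -0.003, 0.002, -0.0]
8 [58.0, 4.0, -2.0, -0.003, 0.002, -0.0]
```

Request:
play_rows --pt "-0.85 8 -2 -1 0 0 0" --pt "-0.85 15 -5 -1 0 0 0" --pt "-0.85 22 -6 -1 0 0 0" --pt "-0.85 30 -7 -1 0 0 0" --pt "-0.85 38 -6 -1 0 0 0" --pt "-0.85 45 -4 -1 0 0 0" --pt "-0.85 49 -1 -1 0 0 0" --pt "-0.85 53 1 -1 0 0 0" --pt "-0.85 55 3 -1 0 0 0"

```text
clock: 36.3
position: [0.5575, 0.1879, 0.0667]
ee_rot: [-2.335, -2.095, 0.025]
force: [-18.8, -16.2, 11.5]
width: 0.173
```

```bash
cat >> m.py <<'E'
def keep():
    for n in ("scene","top"):
        p=cam(n); W=world(p).reshape(-1,3); P=W[~np.isnan(W[:,0])]; d=P[:,:2]*1000-O; X=d@XR; Y=d@YR; z=P[:,2]*1000
        m=(z>81)&(z<90)&(Y<95)&(Y>-150)&(X>15)&(X<95); print(n,"keeper X",np.percentile(X[m],[2,50,98]).round(1) if m.any() else 0)
        m=near(P,AX/1000,.065)&(z>72)&(z<108)
        if m.sum()>10:
            q=np.median(P[m],0)*1000; dd=q[:2]-AX; print("post",q.round(1),m.sum(),np.arctan2(dd@YR,-(dd@XR)).round(2),np.hypot(*dd).round(1))
E
python3 - <<'E'
from m import *
crank(AX,6.9,7.05,1); keep()
E
```

```text
crank now ~ 0.541 r 42.0
at [557.5 187.9  66.7] yaw 83.8 w 15.9 t 36.3 F [-18.8 -16.2  11.5]
1 [7.0, 6.0, -2.0, -0.014, 0.009, -0.0]
scene keeper X [28.1 43.8 58.9]
post [568.4 201.1  83.8] 79 0.94 44.7
top keeper X [25.2 40.5 56.3]
```

Request:
play_rows --pt "-0.85 5 4 0 -0.01 0 0" --pt "-0.85 7 6 0 -0.01 0 0" --pt "-0.85 7 6 0 -0.01 0 0"

```text
clock: 36.7
position: [0.5592, 0.1876, 0.0655]
ee_rot: [2.341, 2.092, -0.035]
force: [-18.0, -18.6, 15.4]
width: 0.174
```

```bash
python3 - <<'E'
from m import *
crank(AX,6.9,7.05,1); keep()
E
```

```text
crank now ~ 0.561 r 40.5
at [559.2 187.6  65.5] yaw 83.6 w 16.0 t 36.7 F [-18.  -18.6  15.4]
1 [8.0, 4.0, -4.0, -0.014, 0.018, -0.0]
scene keeper X [28.  43.7 59.1]
post [570.2 202.3  83.5] 64 0.98 44.9
top keeper X [25.1 40.6 56.1]
```

The keeper did not move under the extra push, so the crank is at its stop. Release and lift.

Request:
play_rows --pt "-0.85 -3 -3 0 0 0 0" --pt "-0.4 -3 -3 0 0 0 0" --pt "0.1 -3 -3 0 0 0 0" --pt "0.1 -3 -3 0 0 0 0" --pt "0.1 -3 -3 0 0 0 0" --pt "0.1 -3 -3 -30 0 0 0" --pt "0.1 -3 -3 -75 0 0 0" --pt "0.1 -3 -3 -90 0 0 0"

```text
clock: 37.6
position: [0.5593, 0.1871, 0.1595]
ee_rot: [2.34, 2.091, -0.027]
force: [1.1, -0.2, -0.2]
width: 0.55
```

```bash
python3 - <<'E'
from m import *
keep()
go((420,100,160,None),(420,-130,160,83.9))
E
```

```text
scene keeper X [28.4 44.3 59.6]
post [560.1 188.9  94.6] 111 0.6 40.6
top keeper X [25.7 41.  56.9]
post [547.  180.   88.9] 21 0.27 47.4
at [559.1 187.2 158.4] yaw 83.6 w 50.6 t 37.7 F [ 0.7 -0.4 -0.4]
1 [-26.0, -32.0, 0.0, -0.009, 0.015, -0.0]
2 [-51.0, -64.0, 1.0, -0.009, 0.015, -0.0]
3 [-77.0, -96.0, 1.0, -0.009, 0.015, -0.0]
4 [-102.0, -128.0, 1.0, -0.009, 0.015, -0.0]
5 [-140.0, -124.0, 2.0, -0.009, 0.015, -0.001]
6 [-178.0, -120.0, 2.0, -0.009, 0.015, -0.002]
7 [-216.0, -116.0, 3.0, -0.009, 0.015, -0.003]
8 [-255.0, -111.0, 3.0, -0.009, 0.015, -0.004]
9 [-293.0, -107.0, 4.0, -0.009, 0.015, -0.005]
10 [-331.0, -103.0, 4.0, -0.009, 0.015, -0.006]
```

The keeper slid back about 0.5 mm on release because I backed off while still gripping. I regrip, push to the stop again and open without backing off.

Request:
play_rows --pt "0.1 0 0 30 -0.009 0.015 0" --pt "0.1 0 0 60 -0.009 0.015 0" --pt "0.1 0 0 82 -0.009 0.015 0" --pt "0.1 0 0 89 -0.009 0.015 0" --pt "-0.85 0 0 89 -0.009 0.015 0" --pt "-0.85 0 0 89 -0.009 0.015 0" --pt "-0.85 0 0 89 -0.009 0.015 0" --pt "-0.85 0 0 89 -0.009 0.015 0" --pt "-0.85 0 0 89 -0.009 0.015 0"

```text
clock: 38.6
position: [0.5591, 0.1855, 0.0703]
ee_rot: [2.342, 2.092, 0.003]
force: [1.0, 0.7, 1.5]
width: 0.166
```

Request:
play_rows --pt "-0.85 3 2 0 0 0 0" --pt "-0.85 6 3 0 0 0 0" --pt "-0.85 8 4 0 0 0 0" --pt "-0.85 8 4 0 0 0 0" --pt "-0.85 8 4 0 0 0 0"

```text
clock: 39.1
position: [0.5607, 0.1875, 0.07]
ee_rot: [2.346, 2.088, -0.012]
force: [-12.4, -16.2, 14.4]
width: 0.17
```

```bash
python3 - <<'E'
from m import *
keep(); s=arm.observe(); print(s["position"],s["force"],s["width"]*92)
E
```

```text
scene keeper X [27.9 43.7 59. ]
post [572.  199.2  86.2] 80 0.99 41.3
top keeper X [25.1 40.4 56.1]
[0.56074671 0.1875256  0.06995652] [-12.27717384 -16.2979968   14.34199973] 15.648868016687691
```

Request:
play_rows --pt "-0.6 5 3 0 0 0 0" --pt "-0.2 5 3 0 0 0 0" --pt "0.1 5 3 0 0 0 0" --pt "0.1 3 2 0 0 0 0" --pt "0.1 3 2 0 0 0 0" --pt "0.1 3 2 -30 0 0 0" --pt "0.1 3 2 -75 0 0 0" --pt "0.1 3 2 -90 0 0 0"

```text
clock: 40.0
position: [0.5656, 0.1915, 0.164]
ee_rot: [2.344, 2.087, -0.004]
force: [1.0, 0.4, 0.6]
width: 0.546
```

```bash
python3 - <<'E'
from m import *
keep()
go((420,100,160,None),(420,-130,160,83.9))
E
```

```text
scene keeper X [27.9 43.9 59. ]
post [563.  192.6  95.2] 104 0.72 41.1
top keeper X [25.1 40.6 56.2]
post [551.4 183.4  94. ] 36 0.38 44.7
at [565.4 191.7 163. ] yaw 83.4 w 50.9 t 40.1 F [ 0.2 -0.6 -0.3]
1 [-27.0, -33.0, 1.0, 0.0, 0.003, 0.0]
2 [-54.0, -67.0, 2.0, 0.0, 0.003, 0.0]
3 [-81.0, -100.0, 2.0, 0.0, 0.003, 0.0]
4 [-108.0, -134.0, 3.0, 0.0, 0.003, 0.0]
5 [-146.0, -129.0, 3.0, 0.0, 0.003, -0.002]
6 [-184.0, -125.0, 4.0, 0.0, 0.003, -0.003]
7 [-222.0, -121.0, 4.0, 0.0, 0.003, -0.005]
8 [-260.0, -116.0, 4.0, 0.0, 0.003, -0.006]
9 [-298.0, -112.0, 4.0, 0.0, 0.003, -0.008]
10 [-336.0, -107.0, 4.0, 0.0, 0.003, -0.009]
```

Keeper at the stop and the post released. Next the lever.

Request:
play_rows --pt "-1 -27 -33 0 0 0 0" --pt "-1 -54 -67 0 0 0 0" --pt "-1 -81 -100 0 0 0 0" --pt "-1 -108 -134 0 0 0 0" --pt "-1 -146 -129 0 0 0 0" --pt "-1 -184 -125 0 0 0 0" --pt "-1 -222 -121 0 0 0 0" --pt "-1 -260 -116 0 0 0 0" --pt "-1 -298 -112 0 0 0 0" --pt "-1 -336 -107 0 0 0 0"

```text
clock: 41.1
position: [0.4197, -0.1309, 0.1634]
ee_rot: [2.344, 2.089, -0.004]
force: [0.8, 0.1, 0.4]
width: 0.004
```

```bash
python3 - <<'E'
from m import *
for n in("top","scene"):
    P,C=cloud((n,)); z=P[:,2]; m=near(P,(.482,-.257),.03)&(z>.08)&(z<.11); print(n,np.median(P[m],0).round(4),m.sum())
go((436,-252,150,83.9),(436,-252,84,83.9))
E
```

```text
top [nan nan nan] 0
scene [ 0.4854 -0.2544  0.098 ] 66
at [ 419.6 -134.5  163.7] yaw 83.0 w 0.7 t 41.2 F [-0.4  1.1 -0.9]
1 [-38.0, 10.0, 5.0, 0.001, 0.005, -0.005]
2 [-76.0, 20.0, 10.0, 0.001, 0.005, -0.011]
3 [-115.0, 31.0, 14.0, 0.001, 0.005, -0.016]
4 [-114.0, 31.0, 47.0, 0.001, 0.005, -0.016]
5 [-114.0, 31.0, 80.0, 0.001, 0.005, -0.016]
  return _methods._mean(a, axis=axis, dtype=dtype,
  ret = um.true_divide(
```

Request:
play_rows --pt "-1 -38 10 5 0 0 -0.005" --pt "-1 -76 20 5 0 0 -0.011" --pt "-1 -114 28 5 0 0 -0.016" --pt "-1 -114 28 5 0 0 -0.016" --pt "-1 -114 28 35 0 0 -0.016" --pt "-1 -114 28 65 0 0 -0.016" --pt "-1 -114 28 80 0 0 -0.016" --pt "-1 -114 28 80 0 0 -0.016"

```text
clock: 42.0
position: [0.4319, -0.2495, 0.0819]
ee_rot: [-2.335, -2.101, 0.009]
force: [-0.1, 0.6, 1.3]
width: 0.006
```

```bash
python3 - <<'E'
from m import *
s=np.array([481.5,-257.])
go((*(s+30*XR),84,83.9),(*(s+60*XR),84,83.9),step=20)
E
```

```text
at [ 431.9 -249.5   81.9] yaw 84.0 w 0.6 t 42.0 F [-0.1  0.6  1.3]
1 [-0.0, 16.0, -0.0, -0.004, 0.004, 0.0]
2 [-1.0, 32.0, -1.0, -0.004, 0.004, 0.0]
3 [-1.0, 48.0, -1.0, -0.004, 0.004, 0.001]
4 [-2.0, 64.0, -2.0, -0.004, 0.004, 0.001]
5 [-2.0, 80.0, -2.0, -0.004, 0.004, 0.001]
6 [-2.0, 95.0, -3.0, -0.004, 0.004, 0.001]
7 [-2.0, 110.0, -3.0, -0.004, 0.004, 0.001]
```

Request:
play_rows --pt "-1 0 16 -1 0 0 0" --pt "-1 -1 32 -1 0 0 0" --pt "-1 -1 48 -1 0 0 0" --pt "-1 -2 60 -1 0 0 0" --pt "-1 -2 72 -1 0 0 0" --pt "-1 -2 84 -1 0 0 0" --pt "-1 -2 94 -1 0 0 0" --pt "-1 -2 102 -1 0 0 0" --pt "-1 -2 108 -1 0 0 0" --pt "-1 -2 108 -1 0 0 0"

```text
clock: 43.0
position: [0.5364, -0.2627, 0.0818]
ee_rot: [-2.332, -2.096, 0.014]
force: [-9.2, 2.1, 4.5]
width: 0.005
```

```bash
python3 - <<'E'
from m import *
s=np.array([481.5,-257.])
p=cam("scene"); cv2.imwrite("pics/s8.png",cv2.resize(p["img"][110:260,180:340],None,fx=3.3,fy=3.3))
go((*(s+60*XR),84,83.9))
E
```

```text
at [ 536.3 -262.7   81.7] yaw 83.9 w 0.7 t 43.0 F [-8.8  2.2  3.6]
1 [-0.0, 5.0, -2.0, -0.01, 0.003, -0.0]
```

View pics/s8.png

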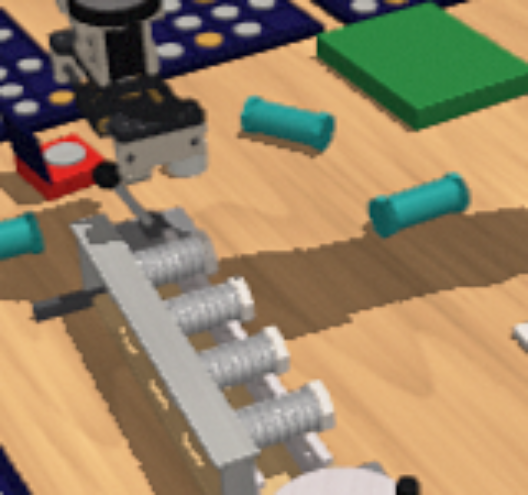

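The lever now leans to the rack's +x (ball at 107,175) with 9 N against its stop. One more small push, then I back off and rise.

Request:
play_rows --pt "-1 0 3 0 0 0 0" --pt "-1 0 4 0 0 0 0" --pt "-1 0 4 0 0 0 0" --pt "-1 0 -20 0 0 0 0" --pt "-1 0 -50 -10 0 0 0" --pt "-1 0 -80 -40 0 0 0" --pt "-1 10 -120 -80 0 0 0" --pt "-1 20 -150 -110 0 0 0" --pt "-1 20 -150 -110 0 0 0"

```text
clock: 43.95
position: [0.3886, -0.2267, 0.1968]
ee_rot: [-2.337, -2.096, 0.006]
force: [0.6, -0.7, 0.5]
width: 0.005
```

```bash
python3 - <<'E'
from m import *
keep()
for i in range(4): seated(i,("scene","top"))
for n in("top","scene"):
    p=cam(n); W=world(p).reshape(-1,3); P=W[~np.isnan(W[:,0])]; z=P[:,2]
    m=near(P,(.557,-.265),.03)&(z>.08)&(z<.11); print(n,"ball",(((np.median(P[m],0)*1000)[:2]-O)@np.c_[XR,YR]).round(1) if m.any() else 0,m.sum())
    m=near(P,(.415,.315),.03)&(z>.03)&(z<.05); print("case z",np.median(z[m]).round(4) if m.any() else 0)
    for q in ("loupe","ringbox","capsule_stack","capsules"):
        for r in arm.look_for(p,q)[:1]:
            b=np.array(r["box"])*[560,420,560,420]; print(q,round(r["score"],2),b.round())
s=arm.observe(); print(s["position"],s["force"],s["clock"])
p=cam("top"); cv2.imwrite("pics/t9.png",cv2.resize(p["img"][100:310,90:480],None,fx=2.05,fy=2.05))
E
```

```text
scene keeper X [28.1 44.2 59.1]
post [562.9 192.3  95.3] 109 0.71 41.0
top keeper X [25.  40.4 56.2]
post [554.1 184.2 101.8] 62 0.43 42.9
scene g 0 n 214 X 1/99% [-42.7  20.3] Y [-6.5 18.9] z99 75.8 yslope -0.007
top g 0 n 447 X 1/99% [-45.4  28.2] Y [-17.3  15.2] z99 77.5 yslope 0.02
scene g 1 n 248 X 1/99% [-43.9  20.2] Y [-6.5 18.8] z99 75.8 yslope -0.019
top g 1 n 451 X 1/99% [-47.2  28.1] Y [-17.4  14.8] z99 75.7 yslope 0.012
scene g 2 n 267 X 1/99% [-42.   20.5] Y [-6.8 18.9] z99 75.3 yslope -0.03
top g 2 n 444 X 1/99% [-45.3  27.8] Y [-17.7  14.4] z99 76.3 yslope -0.003
scene g 3 n 315 X 1/99% [-45.3  21.2] Y [-8.2 18.4] z99 75.4 yslope -0.015
top g 3 n 461 X 1/99% [-48.4  27.6] Y [-18.1  14.2] z99 75.2 yslope -0.003
top ball [   5.2 -204.8] 101
case z 0.0405
loupe 0.56 [146. 143.  15.  17.]
ringbox 0.63 [184. 137.  48.  44.]
capsule_stack 0.68 [ 97. 165.  20.  22.]
capsules 0.69 [182. 127. 214.  79.]
scene ball [  11.8 -196.1] 65
case z 0.0417
loupe 0.67 [298. 325.  20.  23.]
ringbox 0.95 [183. 143.  26.  24.]
capsule_stack 0.86 [350. 347.  29.  29.]
capsules 0.59 [229. 150.  13.  14.]
[ 0.39043601 -0.2266309   0.19319709] [0.48965755 0.50123544 0.74419521] 44.95
```

View pics/t9.png

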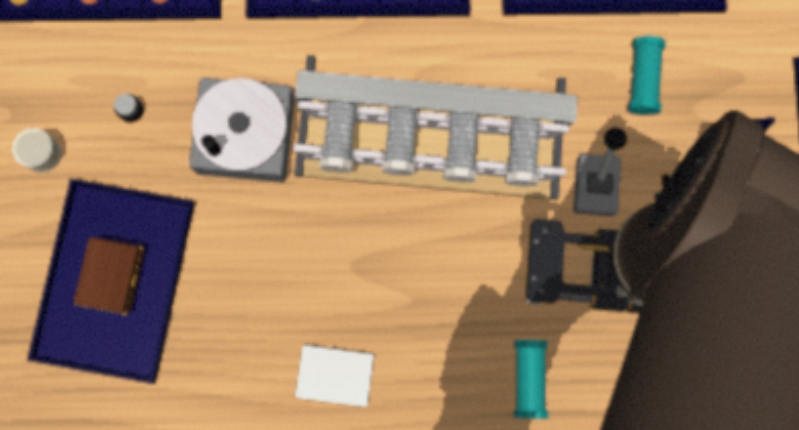

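```bash
python3 -c "
from cell import arm
print(arm.sign_off())"
```

```text
the job is handed in; nothing more can be done
None
```

I packed the stand and handed the job in at 45 s on the robot clock. The sign-off gives no verdict, so the results below are my own last checks.

**Done**
- **Case:** there was one, and it lies flat in the tray. Its top measures about 41 mm, against the 41 mm expected.
- **Tubes:** all four silver tubes were set down slowly into a groove each and released. They measured centred within about 3 mm along the groove, straight, with cap tops at about 75 mm.
- **Crank:** it is at its stop. The keeper moved about 34 mm and did not go further under an extra push.
- **Lever:** it was thrown only after the crank reached its stop. The ball moved about 76 of 77 mm, so it is at about 0.98 rad.
- **Arm:** it stands clear and touches nothing.

**What went wrong on the way**
- **Second tube:** I missed the first grasp because I lifted before the fingers had closed. The tube did not move, and the second try held.
- **Crank post:** it slipped out of the grip at about 5.5 rad, and I regripped it. On the first release the keeper slid back about 0.5 mm, so I pushed it to the stop again. The cameras showed no slide-back on the second release.

**Less certain**
- **Cameras:** the two views disagree by about 3–4 mm, so I used their average. The keeper and lever figures come from changes within each view, which that offset does not affect.
- **Crank angle:** I worked it out from the keeper and the post, at about 6.8–6.9 rad, against the required 6.75.
- **Other stock:** I didn't knowingly touch any of it. At the end the networks found the loupe and large capsule stack in both views and the ring box in one, all where they started. They missed the small capsules, which the arm hid in the last top view, so I couldn't confirm those.

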